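# Load the goldsmith's bench dryer

### The job

Dry the silver pieces that are on the rubber mat: turn the dryer's fan knob back to its off mark, lift the locked stay that pivots beside the lid hinge, pull the drawer right out and put every piece on the drawer floor, side by side, none on top of another. Then push the drawer fully home, fold the stay fully down over it again and turn the fan up exactly three clicks from off. The fan must not be on while the drawer is open; keep the lid shut and leave the other things on the bench where they are.

Things in the scene. Friction and masses are not known exactly. Their poses are not given: they have to be found in the camera images.
- dryer: White box-shaped bench dryer, fixed, 170 deep (x) x 300 wide (y) x 100 high. Origin: centre of its underside; its front, with the drawer, faces its -x (towards the robot), y along its width. On top: fan knob near the +y end, 6 mm thick lid in the middle towards the rear (its top 106 mm above the bench, its lip 112), stay along the -y end.
- fan (a joint): Fan knob angle in rad, growing clockwise as seen from above: 0 = off, then four clicks at 0.524, 1.047, 1.571, 2.094 (every 30 degrees); stops 0.06 beyond both ends. It springs into the nearest click when let go; about 0.08 N m passes a click. Black marks on the dryer round the knob: a large square at off, a tick at each of the four speeds.
- fan_grip (a point): Centre of the knob's bar grip, 35 mm above the dryer's top; turns with the knob. The bar is black, 44 long x 14 thick x 32 high (its top 9 mm above this point), with its length along this point's x; a white line marks the +x end, the pointer. At off the pointer lies 60 degrees anticlockwise (from above) of the dryer's +x. Pinch it across its 14 mm thickness.
- stay (a joint): Angle in rad of the steel stay, a flat bar 16 wide over the dryer top's -y end. 0 = folded down: its 24 wide hook hangs 3 mm before the drawer front, 22 mm down over it, and locks it. Grows as the front end is lifted, to a stop at 1.25. Above 0.3 the drawer is free; a stiff hinge holds the stay where it is left (1 to 3 N at the grip moves it). At about 1.1 it clears hands working over the drawer.
- stay_grip (a point): Centre of the stay's black grip, a round cross-bar 16 in diameter and 36 long, lying along the dryer's y, on a 12 mm square post; its centre is 28 mm above the top face of the flat bar; moves with the stay.
- stay_hinge (a point): Pivot of the stay, at the rear of the dryer's top: at x = 0.078, y = -0.110, z = 0.112 in the dryer's frame. Its axis is the dryer's y. At stay angle 0 the grip is 170 in front of it and 26 above it.
- drawer (a joint): Travel of the drawer in m towards the dryer's -x: 0 = fully home, 0.11 = fully out (stop). Slides with 1 to 2 N. Locked while the stay is down.
- drawer_handle (a point): Middle of the drawer's dark bar handle, along the dryer's y, 100 long, about 10 thick, standing 35 off the drawer's front and 76 above the bench (24 below the dryer's top); moves with the drawer. Drawer front: 12 thick, its upper edge 92 above the bench.
- drawer_in (a point): Centre of the drawer's inner floor, 21 mm above the bench; moves with the drawer, axes as the dryer's. Inside 140 (x) x 260 (y); when fully out the floor is open above from its x = -0.070 to 0.035 (the rest is under the dryer's top). Side walls 45 above the floor. At most four pieces come: they fit in one row along y.
- lid (a joint): Opening angle in rad of the dryer's grey plastic filter lid, hinged at the rear; 0 = shut. It is to stay shut.
- mat: Black rubber mat, fixed, 190 x 190 x 4 mm, origin under its centre.
- napkin_a: Silver-grey metal, loose, on the mat at the start (or absent). Origin: its middle (half its size above what it stands on); z up. Square napkin ring, a tube 34 x 34 outside, 30 high, walls 4.
- napkin_b: Silver-grey metal, loose, on the mat at the start (or absent). Origin: its middle (half its size above what it stands on); z up. Square napkin ring, the same as napkin_a.
- pillbox_a: Silver-grey metal, loose, on the mat at the start (or absent). Origin: its middle (half its size above what it stands on); z up. Pill box, a closed solid box 40 (its x) x 30 (its y) x 24 high.
- pillbox_b: Silver-grey metal, loose, on the mat at the start (or absent). Origin: its middle (half its size above what it stands on); z up. Pill box, the same as pillbox_a.
- candle: Silver-grey metal, loose, on the mat at the start (or absent). Origin: its middle (half its size above what it stands on); z up. Small candle holder: square foot 36 x 36 x 10 high, round stem 16 in diameter up to 24, round cup 24 in diameter from 24 to 32 (top).
- bench_block: Steel bench block 65 x 65 x 25; not part of the job.
- graver: Hand tool about 160 long with a wooden handle, lying along its x; not part of the job.
- jar: Amber jar 64 in diameter, 75 high; not part of the job.
- bur_stand: Wooden stand 50 x 90 x 30 with upright burs to 65 high; not part of the job.

How it is judged:
By the outcome, as a careful person would: the job done as asked, in the order asked, and still so for the second after the job is handed in, with the robot touching nothing.
Of napkin_a, napkin_b, pillbox_a, pillbox_b, candle only 2 to 4 are there at a start; the rules pass over those that are not, and their reading is None.
At some moment in a run one of napkin_a, napkin_b, pillbox_a, pillbox_b, candle may be knocked a few centimetres aside while the robot is not near it.
Once in a run the grip may slacken for a moment while it holds something.
It also fails if it takes over 210 s, if anything falls off the work surface, if the arm or the gripper's body presses on something with over 40 N, if the wrist force passes 120 N, or if a joint passes its speed limit or range.

### The arm

A 6-joint arm with a two-finger parallel gripper is mounted at the origin on the work surface. World frame = base frame: x ahead of the robot, y to its left, z up, the work surface at z = 0. Lengths are in m, angles in degrees, forces in N, time in s.
With the tool pointing down it reaches from about 0.3 to 0.75 m from the base axis. Payload 8.5 kg.
Tool frame: the origin (TCP) lies on the centre line of the jaws, within the pads' length; the fingertips stand 8 mm ahead of it and the grasp point (between the pads) lies 11 mm behind it; z points along the fingers, y is the direction in which the jaws open and shut (so a half turn about z gives the same grasp; the last joint's range is limited). The gripper opens to 88 mm and grips with 3 to 60 N. Pads are 18 mm wide; open, the fingers measure 123 mm over their backs; the gripper's body (75 mm by 187 mm) begins 45 mm behind the grasp point.
Start: joints at [-75.82, 21.807, 74.336, -0, 83.858, -12.336], TCP at [0.246, -0.492, 0.247] pointing down, gripper open.
Joint ranges: [-178.18, 178.18], [-50.72, 133.34], [12.68, 142.11], [-81.47, 261.47], [9.98, 163.14], [-165.26, 165.26]. Speed limits (degrees/s): [136.94, 136.94, 180, 180, 180, 180].

### API

Orientations are given as a 3x3 rotation matrix whose columns are the frame's x, y, z axes.
In Python, from station import bot gives the robot as it stands.
- The arm moves only by the tool arm_command, never from a script. Its argument "commands" is a list that holds one entry, the list of rows, each a list of 7 numbers: the turn, a rotation vector about the tool's x, y, z in rad, then the shift along the tool's x, y, z in cm, then the opening, from 0 (shut) to 1 (fully open). In form: [[[ax, ay, az, dx, dy, dz, hand], ...]]. A call has 1 to 10 rows; each row shifts and turns the pose as measured when the row begins, along the tool's axes as they then stand; what a row does not reach is not made up. A row lasts 1/8 s, in which the tool goes at most 62.5 mm and 10.7 degrees, less where a joint would pass 70% of its speed; a pose out of reach is approached as far as the arm can. A call is refused whole if a number of a shift passes 6.25 or a number of a turn 0.188, either way. A call with a gripper value outside its range is refused whole. The fingers move at their own pace and stop on an object; "force" is the grip in N (left out, the last holds). Time passes only in rows, so rows that do not move let the fingers close. It gives the time, the measured TCP pose, the force and the opening at its end, in the units of the state.
- bot.observe(): the state, without advancing time (a new reading comes with each control period).
- bot.snapshot(name): name is "scene" or "top" or "wrist"; returns a dict with "pixels" (420x560x3 uint8, red, green, blue), "K" (3x3 intrinsics, pixels), "R" (3x3) and "t" (3): a world point X has camera coordinates R X + t. Camera axes: x right, y down, z forward; pixel columns grow to the right and rows downward; lengths in m; the calibration is good to about 2 mm. A picture is of the moment at which its call begins. There is no depth.
- bot.finish_job(): hands the job in, once; it reports no verdict.
Trained networks look in the newest picture that a camera, given by its name, has taken for a name from the list of things; names that differ only in an ending like _2 or _b are one class to them, and where a whole thing is asked for, a point or a joint stands for the part that bears it (a point fixed in the world has none). Each returns a list of dicts, best first, with "confidence" (0 to 1); they miss things now and then, are a little off and sometimes report something else, mostly with a low value. They report only what shows in the picture. A call takes as long as a camera call.
- bot.search_frame(name, camera): "uv" ([column, row] in pixels, amid what is visible of it).
- bot.trace(name, camera): "pixels" (420x560 bool, what is visible of it) and "uv" ([column, row] in pixels, amid what is visible of it).
The state is a dict: "time": time; "joint_pos": joint angles; "qvel": joint speeds; "effort": joint torques, N m; "eef_pos": TCP position; "orientation": TCP orientation; "ft_force": force on the tool from outside, world axes, zero at the start; "wrist_torque": the same for the moment, N m; "width": finger opening in m.
Only numpy, scipy, OpenCV 4.12 (cv2) and the standard library are available. Lean on these libraries where they do the work, as an engineer would, in place of code of your own. Each camera call takes 0.05 s, during which the arm holds its last target. There are 200 camera calls.

## Working session

There is one attempt and no reset: what is moved stays moved. The work goes in short steps, Python scripts to look and compute and a tool call to move; the robot and the scene stay as the last step left them, time stands still between calls to the robot, and variables do not carry over. Pictures are saved under pics/ and viewed, about 12 in all and at most 16, crops included, and the job is handed in when it is done.

Besides the shell and the picture viewer there is one more tool, called after "Emit:" as name(argument=value, ...), one argument or row to a line, values as JSON. arm_command: Moves the arm, as the interface text tells. Its arguments: {"type":"object","properties":{"commands":{"type":"array","items":{"type":"array","items":{"type":"array","items":{"type":"number"}}}},"force":{"type":"number"}},"required":["commands"]}

```bash
ls; mkdir -p pics; python3 - <<'E'
from station import bot
import cv2
s=bot.observe(); print({k:(v if not hasattr(v,'round') else v) for k,v in s.items()})
for n in ("scene","top"):
    d=bot.snapshot(n); cv2.imwrite(f"pics/{n}0.png",cv2.cvtColor(d["pixels"],cv2.COLOR_RGB2BGR))
    print(n,d["K"],d["R"],d["t"])
    for k in ["dryer","fan","fan_grip","stay_grip","stay","drawer_handle","lid","mat","napkin_a","pillbox_a","candle","bench_block","graver","jar","bur_stand"]:
        print(k,[(x["uv"],round(x["confidence"],2)) for x in bot.search_frame(k,n)])
E
```

```text
pics
{'time': 0.0, 'joint_pos': array([-7.58196924e+01,  2.18402979e+01,  7.43835749e+01, -1.42951957e-03,
        8.38575823e+01, -1.23340581e+01]), 'qvel': array([ 0.00324755, -0.00425688,  0.06228253,  0.00935432,  0.12356543,
       -0.00382258]), 'effort': array([-7.06912142e-04, -4.37933528e+01, -2.24559027e+01,  7.13289483e-02,
        3.52498319e-02, -1.15861735e-04]), 'eef_pos': array([ 0.24547336, -0.49188733,  0.24615119]), 'orientation': array([[ 8.94821311e-01,  4.46424330e-01, -3.72320239e-04],
       [ 4.46424398e-01, -8.94820303e-01,  1.37226263e-03],
       [ 2.79451717e-04, -1.39414268e-03, -9.99998989e-01]]), 'ft_force': array([ 0.54226727,  0.43838169, -0.17351056]), 'wrist_torque': array([ 0.0081229 , -0.04491275,  0.00020147]), 'width': 0.08867168276605421}
scene [[414.33927589   0.         281.9655371 ]
 [  0.         414.33927589 216.46857432]
 [  0.           0.           1.        ]] [[ 0.84289772  0.53797467  0.01032911]
 [ 0.39800514 -0.61044562 -0.68479782]
 [-0.36209852  0.58132556 -0.7286599 ]] [-0.47615071 -0.12321046  1.44493772]
dryer [([313.3, 246.1
[... 925 characters left out ...]
6)]
fan [([240.9, 171.4], 0.77)]
fan_grip [([241.7, 175.9], 0.64), ([449.7, 254.8], 0.57), ([331.1, 169.8], 0.26)]
stay_grip [([329.5, 165.8], 0.88)]
stay [([331.3, 169.6], 0.92)]
drawer_handle [([283.4, 202.6], 0.85), ([410.5, 230.7], 0.52)]
lid [([289.2, 148.5], 0.79)]
mat [([414.8, 236.7], 0.67), ([331.7, 165.9], 0.39), ([242.1, 177.0], 0.18)]
napkin_a [([403.4, 270.1], 0.65)]
pillbox_a [([282.7, 201.6], 0.69), ([449.8, 257.3], 0.53), ([413.8, 231.2], 0.48), ([399.3, 269.2], 0.31), ([332.2, 166.7], 0.29)]
candle [([429.4, 201.7], 0.52), ([394.6, 274.6], 0.5)]
bench_block [([132.3, 260.7], 0.56)]
graver [([152.6, 325.4], 0.89)]
jar [([383.8, 139.9], 0.6)]
bur_stand [([141.6, 185.6], 0.85)]
```

```bash
python3 - <<'E'
import cv2
a=cv2.imread("pics/top0.png"); cv2.imwrite("pics/top0c.png",cv2.resize(a[110:320,200:480],None,fx=2.85,fy=2.85,interpolation=cv2.INTER_CUBIC))
a=cv2.imread("pics/scene0.png"); cv2.imwrite("pics/scene0c.png",cv2.resize(a[140:350,120:400],None,fx=2.85,fy=2.85,interpolation=cv2.INTER_CUBIC))
E
```

```text
(no output)
```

View pics/top0c.png

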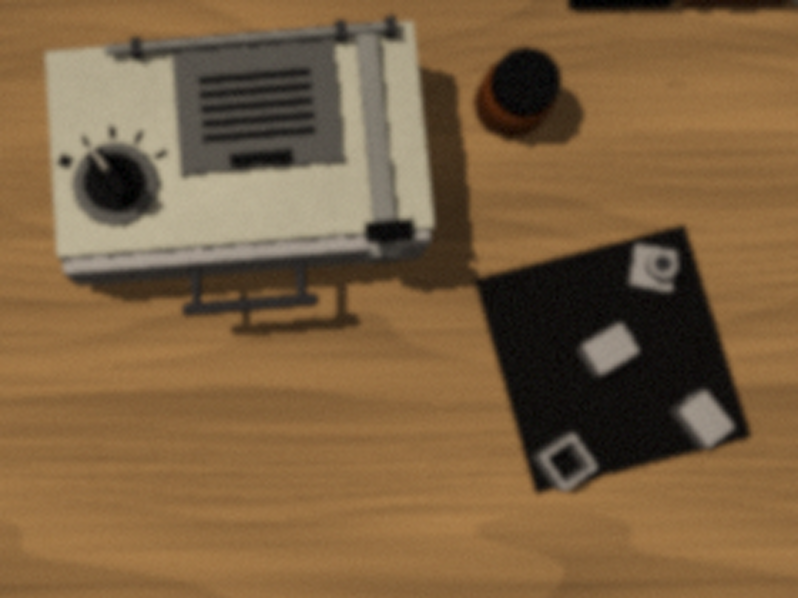

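View pics/scene0c.png

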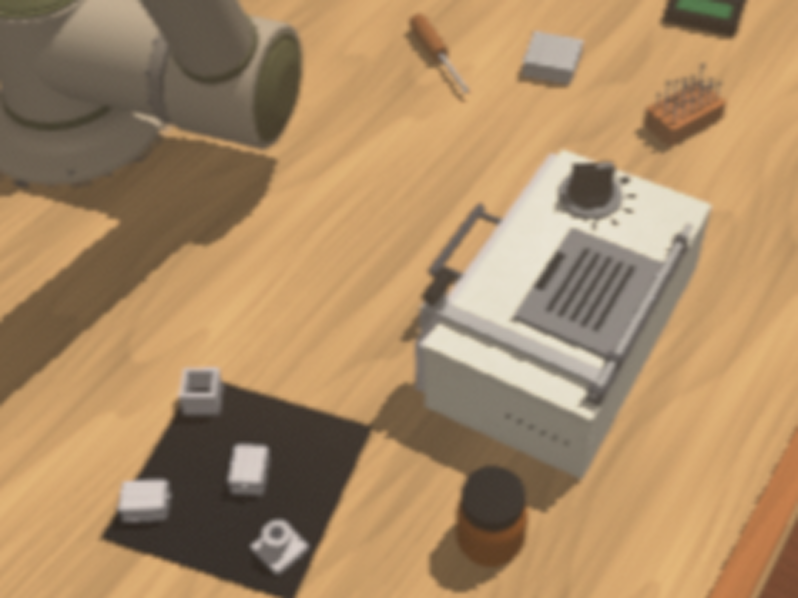

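Top crop shows: pointer at tick 1 (about crop (97,157)), off square at (66,160); stay down at right; mat with napkin ring, two pill boxes, candle. Four pieces.

```bash
cat > h.py <<'E'
import numpy as np, cv2
from scipy.spatial.transform import Rotation as Ro
from station import bot
def ray(d,uv,z):
    v=np.linalg.inv(d["K"])@np.array([uv[0],uv[1],1.]); c=-d["R"].T@d["t"]; w=d["R"].T@v
    return c+w*(z-c[2])/w[2]
def proj(d,X):
    p=d["K"]@(d["R"]@np.asarray(X)+d["t"]); return p[:2]/p[2]
def tri(ds,uvs):
    A=np.zeros((3,3));b=np.zeros(3)
    for d,uv in zip(ds,uvs):
        c=-d["R"].T@d["t"]; w=d["R"].T@np.linalg.inv(d["K"])@np.array([*uv,1.]); w/=np.linalg.norm(w)
        P=np.eye(3)-np.outer(w,w);A+=P;b+=P@c
    return np.linalg.solve(A,b)
def down(yaw):  # tool down, tool y axis (jaw direction) at world yaw (deg), mod 180
    y=np.array([np.cos(np.radians(yaw)),np.sin(np.radians(yaw)),0]);z=np.array([0,0,-1.]);return np.column_stack([np.cross(y,z),y,z])
def plan(pos,R=None,hand=1,step=5.0,P=None,O=None,turn=9.):
    """print rows from current (or P,O) to pos; turn+shift interpolated"""
    s=bot.observe(); P=s["eef_pos"] if P is None else np.array(P); O=s["orientation"] if O is None else O
    R=O if R is None else R; pos=np.array(pos)
    rv=Ro.from_matrix(O.T@R).as_rotvec()
    n=max(1,int(np.ceil(max(np.linalg.norm(pos-P)*100/step,np.degrees(np.linalg.norm(rv))/turn))))
    rows=[]; 
    for i in range(n):
        Oi=O@Ro.from_rotvec(rv*i/n).as_matrix(); dx=Oi.T@(pos-P)*100/n
        rows.append([round(float(x),3) for x in rv/n]+[round(float(x),2) for x in dx]+[hand])
    print(rows); return pos,R
def st():
    s=bot.observe(); O=s["orientation"]
    print("t %.2f"%s["time"],"pos",s["eef_pos"].round(4),"yaw_y %.1f"%np.degrees(np.arctan2(O[1,1],O[0,1])),"z",O[:,2].round(3),"F",s["ft_force"].round(1),"M",s["wrist_torque"].round(2),"w %.4f"%s["width"],"q",s["joint_pos"].round(1))
def snap(n,f=None,crop=None,fx=1):
    d=bot.snapshot(n)
    if f:
        a=cv2.cvtColor(d["pixels"],cv2.COLOR_RGB2BGR)
        if crop: a=a[crop[1]:crop[3],crop[0]:crop[2]]
        cv2.imwrite(f"pics/{f}.png",cv2.resize(a,None,fx=fx,fy=fx,interpolation=cv2.INTER_CUBIC))
    return d
def D(dr,p):  # dryer frame -> world ; dr=(x,y,yawdeg)
    c,s=np.cos(np.radians(dr[2])),np.sin(np.radians(dr[2])); return np.array([dr[0]+c*p[0]-s*p[1],dr[1]+s*p[0]+c*p[1],p[2]])
E
python3 - <<'E'
from h import *
d=snap("top"); e=snap("scene")
cr=lambda u,v:(u/2.85+200,v/2.85+110); cs=lambda u,v:(u/2.85+120,v/2.85+140)
C=[ray(d,cr(*p),.1) for p in [(46,52),(413,22),(434,232),(57,258)]]
C2=[ray(e,cs(*p),.1) for p in [(710,208),(585,410),(425,345),(562,152)]] #+y rear, -y rear, -y front,+y front
for a,b in zip(C,C2): print("corner",a.round(3),b.round(3))
print("stay_grip",tri([d,e],[(329.5,165.8),(275,239)]), tri([d,e],[cr(390,230),cs(438,288)]))
print("knob",tri([d,e],[cr(108,175),cs(592,172)]))
print("handle",ray(d,cr(187,311),.076),ray(d,cr(316,299),.076),"e",ray(e,cs(482,210),.076),ray(e,cs(435,270),.076))
for n,p in dict(candletop=(661,264),box1=(610,348),box2=(706,418),ring=(568,462)).items():
    print(n,ray(d,cr(*p),{'candletop':.036,'box1':.027,'box2':.027,'ring':.034}[n]).round(3))
for n,p in dict(candletop=(277,533),box1=(250,460),box2=(145,493),ring=(202,382)).items():
    print(n,ray(e,cs(*p),{'candletop':.036,'box1':.028,'box2':.028,'ring':.034}[n]).round(3))
print("mat",[ray(d,cr(*p),.004).round(3) for p in [(480,281),(685,228),(748,436),(537,492)]])
print("jar",ray(d,cr(527,80),.075).round(3))
st()
E
```

```text
corner [0.742 0.195 0.1  ] [0.746 0.189 0.1  ]
corner [ 0.763 -0.103  0.1  ] [ 0.756 -0.099  0.1  ]
corner [ 0.59  -0.115  0.1  ] [ 0.598 -0.116  0.1  ]
corner [0.572 0.184 0.1  ] [0.578 0.178 0.1  ]
stay_grip [ 0.61585818 -0.07372934  0.16620798] [ 0.58605322 -0.07638612  0.13428793]
knob [0.63186461 0.1398387  0.13104653]
handle [0.53202778 0.08215751 0.076     ] [ 0.54086164 -0.02201236  0.076     ] e [0.53942657 0.07825499 0.076     ] [ 0.54380891 -0.01792286  0.076     ]
candletop [ 0.573 -0.313  0.036]
box1 [ 0.504 -0.27   0.027]
box2 [ 0.445 -0.346  0.027]
ring [ 0.409 -0.229  0.034]
candletop [ 0.576 -0.316  0.036]
box1 [ 0.505 -0.268  0.028]
box2 [ 0.448 -0.346  0.028]
ring [ 0.414 -0.229  0.034]
mat [array([ 0.564, -0.167,  0.004]), array([ 0.609, -0.346,  0.004]), array([ 0.43 , -0.389,  0.004]), array([ 0.384, -0.209,  0.004])]
jar [ 0.721 -0.199  0.075]
t 1.70 pos [ 0.2455 -0.4921  0.2468] yaw_y -63.5 z [-0.  0. -1.] F [0.  1.  1.3] M [ 0.03  0.04 -0.03] w 0.0884 q [-75.8  21.8  74.3  -0.   83.9 -12.3]
```

```bash
python3 - <<'E'
from h import *
print(D((.668,.039,4),(-.029,.103,.1)))
p,R=plan([.60,.13,.25],down(-56),hand=.5,step=5.8)
E
```

```text
[0.63188573 0.13972616 0.1       ]
[[-0.0, 0.0, -0.01, 4.58, -3.06, -0.02, 0.5], [-0.0, 0.0, -0.01, 4.61, -3.02, -0.02, 0.5], [-0.0, 0.0, -0.01, 4.64, -2.97, -0.02, 0.5], [-0.0, 0.0, -0.01, 4.67, -2.93, -0.02, 0.5], [-0.0, 0.0, -0.01, 4.7, -2.88, -0.02, 0.5], [-0.0, 0.0, -0.01, 4.72, -2.83, -0.02, 0.5], [-0.0, 0.0, -0.01, 4.75, -2.78, -0.02, 0.5], [-0.0, 0.0, -0.01, 4.78, -2.74, -0.02, 0.5], [-0.0, 0.0, -0.01, 4.81, -2.69, -0.02, 0.5], [-0.0, 0.0, -0.01, 4.83, -2.64, -0.02, 0.5], [-0.0, 0.0, -0.01, 4.86, -2.59, -0.02, 0.5], [-0.0, 0.0, -0.01, 4.89, -2.54, -0.02, 0.5], [-0.0, 0.0, -0.01, 4.91, -2.49, -0.02, 0.5]]
```

Emit:
arm_command(
  commands=[
    [[0, 0, -0.01, 4.6, -3.0, 0, 0.5], [0, 0, -0.01, 4.6, -3.0, 0, 0.5], [0, 0, -0.01, 4.6, -3.0, 0, 0.5], [0, 0, -0.01, 4.7, -2.9, 0, 0.5], [0, 0, -0.01, 4.7, -2.9, 0, 0.5], [0, 0, -0.01, 4.7, -2.8, 0, 0.5], [0, 0, -0.01, 4.8, -2.8, 0, 0.5], [0, 0, -0.01, 4.8, -2.7, 0, 0.5], [0, 0, -0.01, 4.8, -2.7, 0, 0.5], [0, 0, -0.01, 4.8, -2.6, 0, 0.5]],
  ],
)

```text
time: 2.95
eef_pos: [0.5262, -0.0031, 0.2472]
orientation: [[0.848, 0.53, 0.003], [0.53, -0.848, -0.002], [0.002, 0.004, -1.0]]
ft_force: [0.6, -0.4, -0.2]
width: 0.044
```

```bash
python3 - <<'E'
from h import *
st(); plan([.60,.13,.25],down(-56),hand=.5,step=5.8)
E
```

```text
t 2.95 pos [ 0.5262 -0.0031  0.2472] yaw_y -58.0 z [ 0.003 -0.002 -1.   ] F [ 0.6 -0.4 -0.2] M [-0.01  0.04  0.01] w 0.0440 q [-13.2  19.3  78.2  -0.1  82.3  44.8]
[[0.001, -0.001, -0.011, 4.44, -2.46, -0.1, 0.5], [0.001, -0.001, -0.011, 4.47, -2.4, -0.09, 0.5], [0.001, -0.001, -0.011, 4.49, -2.35, -0.09, 0.5]]
```

Emit:
arm_command(
  commands=[
    [[0, 0, -0.011, 4.4, -2.5, 0, 0.5], [0, 0, -0.011, 4.4, -2.4, 0, 0.5], [0, 0, -0.011, 4.5, -2.4, 0, 0.5], [0, 0, 0, 0, 0, 0, 0.5]],
  ],
)

```text
time: 3.45
eef_pos: [0.6013, 0.1383, 0.2465]
orientation: [[0.827, 0.563, 0.004], [0.563, -0.827, -0.002], [0.002, 0.004, -1.0]]
ft_force: [0.5, -0.3, -1.1]
width: 0.0437
```

```bash
python3 - <<'E'
from h import *
st(); d=snap("wrist","w1",fx=1.4)
dr=(.668,.039,4)
for n in ["fan_grip","fan","stay_grip","drawer_handle","lid"]:
    print(n,[(x["uv"],round(x["confidence"],2)) for x in bot.search_frame(n,"wrist")])
print("proj knobgrip",proj(d,D(dr,(-.029,.103,.135))),"corner",[proj(d,D(dr,(a*.085,b*.15,.1))).round(0) for a in(-1,1) for b in (-1,1)])
E
```

```text
t 3.45 pos [0.6013 0.1383 0.2465] yaw_y -55.8 z [ 0.004 -0.002 -1.   ] F [ 0.5 -0.3 -1.1] M [-0.03 -0.01 -0.01] w 0.0437 q [ 2.  28.6 63.  -0.1 88.1 57.8]
fan_grip [([296.3, 174.7], 0.83)]
fan [([298.3, 174.0], 0.94)]
stay_grip [([513.0, 224.2], 0.59)]
drawer_handle [([291.4, 235.7], 0.86), ([538.1, 245.0], 0.69)]
lid [([429.3, 180.8], 0.91)]
proj knobgrip [297.60483783 176.7199076 ] corner [array([462., 325.]), array([226., 196.]), array([571., 199.]), array([316.,  29.])]
```

View pics/w1.png

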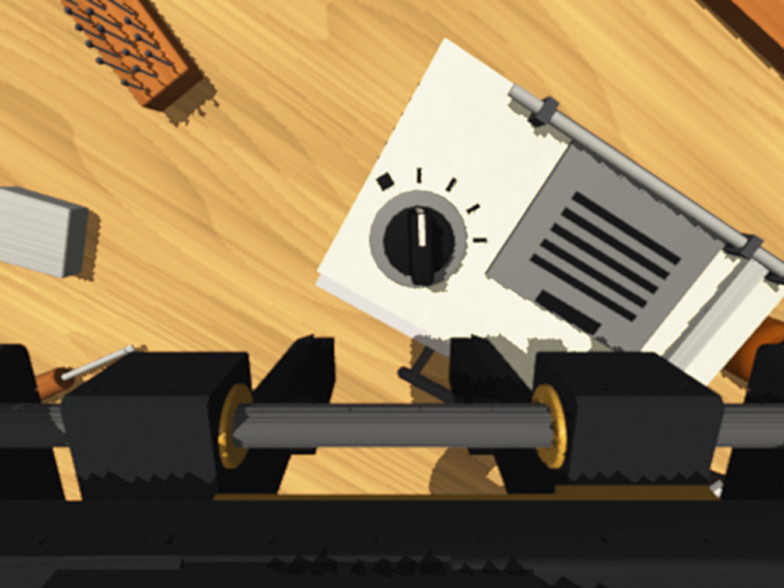

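```bash
python3 - <<'E'
from h import *
d=snap("wrist")
for uv,z in [((418,240),.108),((421.5,240),.144),((420,212),.144)]:
    print(ray(d,(uv[0]/1.4,uv[1]/1.4),z))
plan([.634,.140,.127],down(-56),hand=.5)
E
```

```text
[0.63298849 0.13366356 0.108     ]
[0.63712722 0.1369521  0.144     ]
[0.64998714 0.14697425 0.144     ]
[[0.002, -0.001, -0.0, 1.02, 0.45, 4.03, 0.5], [0.002, -0.001, -0.0, 1.02, 0.46, 4.02, 0.5], [0.002, -0.001, -0.0, 1.02, 0.47, 4.02, 0.5]]
```

Emit:
arm_command(
  commands=[
    [[0, 0, 0, 1.1, 0.6, 4, 0.5], [0, 0, 0, 1.1, 0.7, 4, 0.5], [0, 0, 0, 0.8, 0.6, 2, 0.5], [0, 0, 0, 0, 0, 2, 0.5]],
  ],
)

```text
time: 4.3
eef_pos: [0.6391, 0.1324, 0.1286]
orientation: [[0.832, 0.555, 0.012], [0.555, -0.832, -0.003], [0.008, 0.009, -1.0]]
ft_force: [0.3, -0.6, 0.6]
width: 0.0441
```

```bash
python3 - <<'E'
from h import *
st(); plan([.635,.138,.127],down(-56),hand=.5)
E
```

```text
t 4.30 pos [0.6391 0.1324 0.1286] yaw_y -56.3 z [ 0.012 -0.003 -1.   ] F [ 0.3 -0.6  0.6] M [ 0.   -0.07  0.  ] w 0.0441 q [ 1.4 37.3 67.1 -0.2 74.9 57.7]
[[0.009, -0.008, -0.005, -0.03, -0.7, 0.15, 0.5]]
```

Emit:
arm_command(
  commands=[
    [[0.009, -0.008, 0, 0, -0.7, 0.1, 0.5], [0, 0, 0, 0, 0, 0, 0], [0, 0, 0, 0, 0, 0, 0], [0, 0, 0, 0, 0, 0, 0], [0, 0, 0, 0, 0, 0, 0]],
  ],
  force=25,
)

```text
time: 4.92
eef_pos: [0.6353, 0.1393, 0.1301]
orientation: [[0.832, 0.555, 0.002], [0.555, -0.832, 0.003], [0.003, -0.001, -1.0]]
ft_force: [-0.1, 3.5, -5.4]
width: 0.0139
```

```bash
python3 - <<'E'
from h import *
st(); 
E
```

```text
t 4.92 pos [0.6353 0.1393 0.1301] yaw_y -56.3 z [ 0.002  0.003 -1.   ] F [-0.1  3.5 -5.4] M [ 0.59  0.01 -0.01] w 0.0139 q [ 1.9 37.2 67.1  0.2 75.7 58.1]
```

Gripped (14 mm). Rotate 30° counter-clockwise.

Emit:
arm_command(
  commands=[
    [[0, 0, -0.135, 0, 0, 0, 0], [0, 0, -0.135, 0, 0, 0, 0], [0, 0, -0.135, 0, 0, 0, 0], [0, 0, -0.13, 0, 0, 0, 0], [0, 0, 0, 0, 0, 0, 0]],
  ],
)

```text
time: 5.55
eef_pos: [0.6343, 0.1402, 0.13]
orientation: [[0.418, 0.908, -0.0], [0.908, -0.418, 0.004], [0.003, -0.002, -1.0]]
ft_force: [0.9, 1.5, -2.7]
width: 0.0137
```

```bash
python3 - <<'E'
from h import *
st(); 
E
```

```text
t 5.55 pos [0.6343 0.1402 0.13  ] yaw_y -24.7 z [-0.     0.004 -1.   ] F [ 0.9  1.5 -2.7] M [-0.03 -0.25 -0.07] w 0.0137 q [ 2.  37.1 67.1  0.2 75.7 26.6]
```

Emit:
arm_command(
  commands=[
    [[0, 0, 0, 0, 0, 0, 0.5], [0, 0, 0, 0, 0, 0, 0.5], [0, 0, 0, 0, 0, -4, 0.5], [0, 0, 0, 0, 0, -5, 0.7], [0, 0, 0, 0, 0, -4, 0.7]],
  ],
)

```text
time: 6.18
eef_pos: [0.6338, 0.1392, 0.2616]
orientation: [[0.426, 0.905, -0.005], [0.905, -0.426, 0.003], [0.001, -0.006, -1.0]]
ft_force: [-0.5, -0.6, 0.1]
width: 0.0608
```

```bash
python3 - <<'E'
from h import *
st(); snap("wrist","w2",fx=1); plan([.584,-.077,.24],down(-86),hand=.7)
E
```

```text
t 6.17 pos [0.6338 0.1392 0.2616] yaw_y -25.2 z [-0.005  0.003 -1.   ] F [-0.5 -0.6  0.1] M [-0.04 -0.05 -0.03] w 0.0608 q [ 1.9 31.8 54.9  0.2 93.6 27.1]
[[-0.0, -0.001, 0.152, -3.11, 0.66, 0.38, 0.7], [-0.0, -0.001, 0.152, -2.97, 1.12, 0.38, 0.7], [-0.0, -0.001, 0.152, -2.77, 1.55, 0.38, 0.7], [-0.0, -0.001, 0.152, -2.5, 1.95, 0.38, 0.7], [-0.0, -0.001, 0.152, -2.18, 2.31, 0.39, 0.7], [-0.0, -0.001, 0.152, -1.8, 2.61, 0.39, 0.7], [-0.0, -0.001, 0.152, -1.39, 2.85, 0.39, 0.7]]
```

View pics/w2.png

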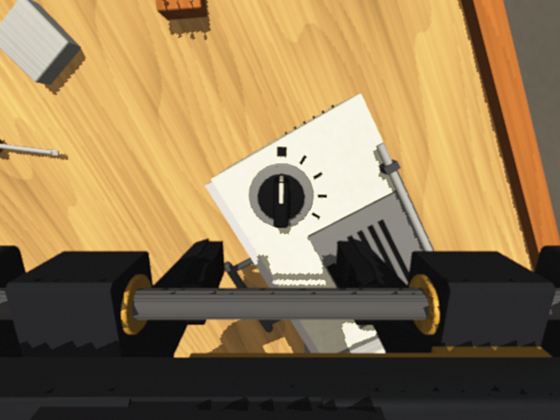

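Picture 4: the pointer (282,185) now points at the off square (282,152). Next: the stay.

Emit:
arm_command(
  commands=[
    [[0, 0, 0.152, -3.1, 0.7, 0.4, 0.7], [0, 0, 0.152, -3.0, 1.1, 0.4, 0.7], [0, 0, 0.152, -2.8, 1.6, 0.4, 0.7], [0, 0, 0.152, -2.5, 1.9, 0.4, 0.7], [0, 0, 0.152, -2.2, 2.3, 0.4, 0.7], [0, 0, 0.152, -1.8, 2.6, 0.4, 0.7], [0, 0, 0.152, -1.4, 2.8, 0.4, 0.7], [0, 0, 0, 0, 0, 0, 0.7]],
  ],
)

```text
time: 7.22
eef_pos: [0.5786, -0.0824, 0.24]
orientation: [[1.0, 0.025, 0.012], [0.025, -1.0, 0.002], [0.012, -0.002, -1.0]]
ft_force: [0.5, 0.8, 0.9]
width: 0.0619
```

```bash
python3 - <<'E'
from h import *
st(); d=snap("wrist"); print(bot.search_frame("stay_grip","wrist")); print(proj(d,(.584,-.077,.138)))
for x in bot.search_frame("stay_grip","wrist")[:1]: print(ray(d,x["uv"],.14))
plan([.584,-.077,.127],down(-86),hand=.7)
E
```

```text
t 7.22 pos [ 0.5786 -0.0824  0.24  ] yaw_y -88.6 z [ 0.012  0.002 -1.   ] F [0.5 0.8 0.9] M [ 0.03  0.04 -0.02] w 0.0619 q [-19.8  25.3  69.8   0.3  84.3  68.7]
[{'uv': [270.5, 112.3], 'confidence': 0.68}]
[273.40444027 204.26768634]
[ 0.6578246  -0.07356605  0.14      ]
[[-0.001, -0.004, -0.013, 0.11, -0.09, 3.78, 0.7], [-0.001, -0.004, -0.013, 0.13, -0.09, 3.78, 0.7], [-0.001, -0.004, -0.013, 0.15, -0.09, 3.78, 0.7]]
```

```bash
python3 - <<'E'
from h import *
snap("wrist","w3")
E
```

```text
(no output)
```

View pics/w3.png

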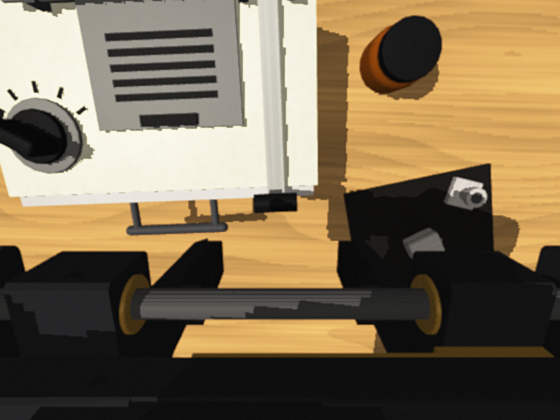

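Picture 5: the stay's grip at (276,202), matching the projected (273,204).

Emit:
arm_command(
  commands=[
    [[0, -0.003, -0.02, 0.2, -0.1, 4, 0.7], [0, -0.003, -0.02, 0.3, -0.1, 4, 0.7], [0, -0.003, 0, 0.1, -0.1, 3.2, 0.7], [0, 0, 0, 0, 0, 0, 0.7]],
  ],
)

```text
time: 7.92
eef_pos: [0.5883, -0.0724, 0.1271]
orientation: [[0.997, 0.081, 0.007], [0.081, -0.997, 0.001], [0.007, -0.0, -1.0]]
ft_force: [-0.8, -0.0, 0.2]
width: 0.0617
```

```bash
python3 - <<'E'
from h import *
st(); plan([.585,-.078,.127],down(-86),hand=.7)
E
```

```text
t 7.92 pos [ 0.5883 -0.0724  0.1271] yaw_y -85.3 z [ 0.007  0.001 -1.   ] F [-0.8 -0.   0.2] M [ 0.05  0.03 -0.01] w 0.0617 q [-18.5  32.   77.9   0.2  69.7  66.8]
[[-0.0, -0.007, 0.011, -0.37, 0.53, 0.0, 0.7]]
```

Emit:
arm_command(
  commands=[
    [[0, -0.007, 0.011, -0.4, 0.5, 0, 0.7], [0, 0, 0, 0, 0, 0, 0.3], [0, 0, 0, 0, 0, 0, 0.3], [0, 0, 0, 0, 0, 0, 0.3], [0, 0, 0, 0, 0, 0, 0.3]],
  ],
  force=20,
)

```text
time: 8.55
eef_pos: [0.5859, -0.0758, 0.1314]
orientation: [[0.997, 0.071, 0.006], [0.071, -0.997, 0.002], [0.006, -0.002, -1.0]]
ft_force: [1.5, -2.2, -1.5]
width: 0.0357
```

```bash
python3 - <<'E'
from h import *
st(); n=12; f=np.radians(8.7+np.linspace(0,64,n+1)); r=17.2
print([[round(r*(np.cos(a)-np.cos(b)),2),round(-r*(np.sin(b)-np.sin(a)),2)] for a,b in zip(f,f[1:])])
E
```

```text
t 8.55 pos [ 0.5859 -0.0758  0.1314] yaw_y -85.9 z [ 0.006  0.002 -1.   ] F [ 1.5 -2.2 -1.5] M [-0.46 -0.03 -0.22] w 0.0357 q [-18.9  31.6  77.9   0.2  70.2  66.9]
[[np.float64(0.32), np.float64(-1.57)], [np.float64(0.46), np.float64(-1.53)], [np.float64(0.6), np.float64(-1.48)], [np.float64(0.74), np.float64(-1.42)], [np.float64(0.86), np.float64(-1.35)], [np.float64(0.99), np.float64(-1.26)], [np.float64(1.1), np.float64(-1.16)], [np.float64(1.2), np.float64(-1.06)], [np.float64(1.3), np.float64(-0.94)], [np.float64(1.38), np.float64(-0.82)], [np.float64(1.45), np.float64(-0.68)], [np.float64(1.5), np.float64(-0.55)]]
```

Emit:
arm_command(
  commands=[
    [[0, 0, 0, 0.3, 0, -1.57, 0.2], [0, 0, 0, 0.46, 0, -1.53, 0.2], [0, 0, 0, 0.6, 0, -1.48, 0.2], [0, 0, 0, 0.74, 0, -1.42, 0.2], [0, 0, 0, 0.86, 0, -1.35, 0.2], [0, 0, 0, 1.0, 0, -1.26, 0.2]],
  ],
)

```text
time: 9.3
eef_pos: [0.6244, -0.0732, 0.2178]
orientation: [[0.997, 0.071, -0.001], [0.071, -0.997, 0.004], [-0.0, -0.004, -1.0]]
ft_force: [0.9, 1.3, -4.3]
width: 0.0354
```

```bash
python3 - <<'E'
from h import *
st(); s=bot.observe(); x=.7535-s["eef_pos"][0]; z=s["eef_pos"][2]+.008-.112; print(np.hypot(x,z),np.degrees(np.arctan2(z,x)))
E
```

```text
t 9.30 pos [ 0.6244 -0.0732  0.2178] yaw_y -85.9 z [-0.001  0.004 -1.   ] F [ 0.9  1.3 -4.3] M [ 0.07 -0.06  0.03] w 0.0354 q [-17.5  31.   63.6   0.2  85.5  68.4]
0.17211637857859652 41.39432650157664
```

Emit:
arm_command(
  commands=[
    [[0, 0, 0, 1.1, 0, -1.15, 0.2], [0, 0, 0, 1.2, 0, -1.06, 0.2], [0, 0, 0, 1.3, 0, -0.95, 0.2], [0, 0, 0, 1.38, 0, -0.8, 0.2], [0, 0, 0, 1.45, 0, -0.7, 0.2], [0, 0, 0, 0.7, 0, -0.25, 0.2], [0, 0, 0, 0, 0, 0, 0.2]],
  ],
)

```text
time: 10.18
eef_pos: [0.6951, -0.0682, 0.2676]
orientation: [[0.997, 0.071, -0.01], [0.071, -0.997, 0.004], [-0.009, -0.005, -1.0]]
ft_force: [0.1, 0.5, -0.4]
width: 0.0357
```

```bash
python3 - <<'E'
from h import *
st(); s=bot.observe(); x=.7535-s["eef_pos"][0]; z=s["eef_pos"][2]+.008-.112; print(np.hypot(x,z),np.degrees(np.arctan2(z,x)))
E
```

```text
t 10.18 pos [ 0.6951 -0.0682  0.2676] yaw_y -86.0 z [-0.01   0.004 -1.   ] F [ 0.1  0.5 -0.4] M [0.13 0.11 0.02] w 0.0357 q [-15.3  37.7  43.1   0.1  99.8  70.6]
0.17368333684094134 70.33890440324147
```

Emit:
arm_command(
  commands=[
    [[0, 0, 0, 0.5, 0, -0.12, 0.2], [0, 0, 0, 0, 0, 0, 0.7], [0, 0, 0, 0, 0, 0, 0.7], [0, 0, 0, 0, 0, -4, 0.7], [0, 0, 0, -3, -2, -3, 0.2], [0, 0, 0, -5, -3, 0, 0], [0, 0, 0, -5, -3, 4, 0], [0, 0, 0, 0, -2, 5, 0], [0, 0, 0, 0, 0, 0, 0]],
  ],
)

```text
time: 11.3
eef_pos: [0.5648, 0.0209, 0.2545]
orientation: [[0.998, 0.069, -0.005], [0.069, -0.998, 0.003], [-0.005, -0.004, -1.0]]
ft_force: [-0.7, -0.6, 0.4]
width: 0.0136
```

```bash
python3 - <<'E'
from h import *
st(); d=snap("wrist","w4"); plan([.5563,.0312,.12],down(-86),hand=0);plan([.5563,.0312,.068],down(-86),hand=0)
print(bot.search_frame("drawer_handle","wrist"),proj(d,D((.668,.039,4),(-.132,0,.076))))
e=snap("scene","s4",crop=(120,100,400,310),fx=2)
E
```

```text
t 11.30 pos [0.5648 0.0209 0.2545] yaw_y -86.1 z [-0.005  0.003 -1.   ] F [-0.7 -0.6  0.4] M [0.06 0.01 0.02] w 0.0136 q [-9.9 23.2 70.8  0.1 86.3 76.1]
[[-0.001, 0.0, -0.001, -0.3, -0.38, 4.57, 0], [-0.001, 0.0, -0.001, -0.3, -0.39, 4.57, 0], [-0.001, 0.0, -0.001, -0.3, -0.39, 4.57, 0]]
[[-0.001, 0.0, -0.0, -0.23, -0.29, 4.73, 0], [-0.001, 0.0, -0.0, -0.23, -0.29, 4.73, 0], [-0.001, 0.0, -0.0, -0.23, -0.29, 4.73, 0], [-0.001, 0.0, -0.0, -0.23, -0.29, 4.73, 0]]
[{'uv': [269.5, 179.3], 'confidence': 0.63}, {'uv': [158.1, 112.2], 'confidence': 0.2}] [270.49485586 213.72437052]
```

View pics/s4.png

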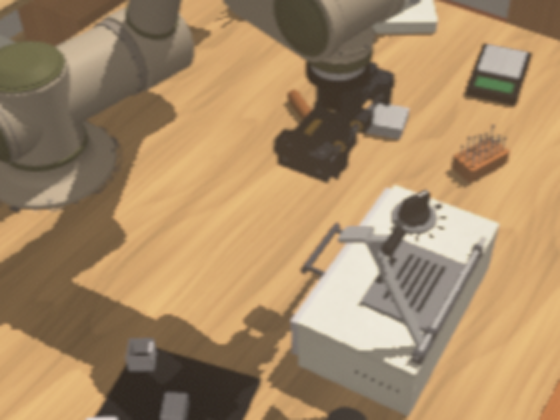

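View pics/w4.png

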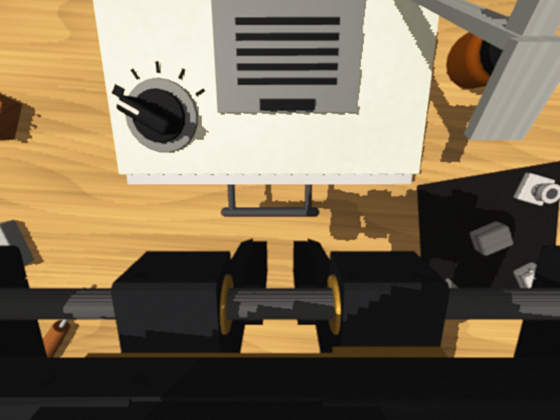

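Pictures 6–7: stay raised, knob still at off, handle at (270,212) as projected (270,214). Hook behind the handle.

Emit:
arm_command(
  commands=[
    [[0, 0, 0, -0.3, -0.4, 4.6, 0], [0, 0, 0, -0.3, -0.4, 4.6, 0], [0, 0, 0, -0.3, -0.3, 4.0, 0], [0, 0, 0, 0, 0, 0, 0]],
  ],
)

```text
time: 11.95
eef_pos: [0.5661, 0.0252, 0.1304]
orientation: [[0.998, 0.063, 0.02], [0.063, -0.998, -0.002], [0.02, 0.003, -1.0]]
ft_force: [0.2, -0.8, 1.2]
width: 0.0003
```

```bash
python3 - <<'E'
from h import *
st(); plan([.5563,.0312,.068],down(-86),hand=0)
E
```

```text
t 11.95 pos [0.5661 0.0252 0.1304] yaw_y -86.4 z [ 0.02  -0.002 -1.   ] F [ 0.2 -0.8  1.2] M [ 0.03 -0.   -0.01] w 0.0003 q [-9.5 29.2 82.6  0.1 67.  76.9]
[[0.002, -0.01, -0.003, -0.53, -0.34, 3.11, 0], [0.002, -0.01, -0.003, -0.5, -0.34, 3.12, 0]]
```

Emit:
arm_command(
  commands=[
    [[0.002, -0.02, 0, -1.1, -0.6, 0.5, 0], [0, 0, 0, 0, 0, 0, 0], [0, 0, 0, -0.1, 0, 2, 0], [0, 0, 0, -0.1, 0, 2, 0], [0, 0, 0, -0.1, 0, 1.6, 0], [0, 0, 0, 0, 0, 0, 0]],
  ],
)

```text
time: 12.7
eef_pos: [0.5579, 0.0285, 0.0777]
orientation: [[0.998, 0.062, 0.017], [0.062, -0.998, -0.004], [0.017, 0.005, -1.0]]
ft_force: [0.4, -0.2, -0.7]
width: 0.0005
```

```bash
python3 - <<'E'
from h import *
st(); plan([.5563,.0312,.068],down(-86),hand=0)
E
```

```text
t 12.70 pos [0.5579 0.0285 0.0777] yaw_y -86.4 z [ 0.017 -0.004 -1.   ] F [ 0.4 -0.2 -0.7] M [0.03 0.   0.  ] w 0.0005 q [-9.2 32.5 87.2 -0.1 59.3 77.3]
[[0.006, -0.017, -0.008, -0.16, -0.28, 0.97, 0]]
```

Emit:
arm_command(
  commands=[
    [[0.006, -0.017, -0.008, -0.1, -0.2, 1.0, 0], [0, 0, 0, -0.8, 0, 0, 0], [0, 0, 0, -2, 0, 0, 0], [0, 0, 0, -2, 0, 0, 0], [0, 0, 0, -2, 0, 0, 0], [0, 0, 0, -2, 0, 0, 0], [0, 0, 0, -1.5, 0, 0, 0]],
  ],
)

```text
time: 13.58
eef_pos: [0.4539, 0.0226, 0.0711]
orientation: [[0.997, 0.071, 0.011], [0.071, -0.997, -0.001], [0.011, 0.002, -1.0]]
ft_force: [2.5, 0.4, -0.3]
width: 0.0006
```

```bash
python3 - <<'E'
from h import *
st()
E
```

```text
t 13.57 pos [0.4539 0.0226 0.0711] yaw_y -85.9 z [ 0.011 -0.001 -1.   ] F [ 2.5  0.4 -0.3] M [ 0.1  -0.22 -0.01] w 0.0006 q [-1.22e+01  2.54e+01  1.04e+02  1.00e-01  5.00e+01  7.37e+01]
```

Emit:
arm_command(
  commands=[
    [[0, 0, 0, -0.8, 0, 0, 0], [0, 0, 0, -0.5, 0, 0, 0], [0, 0, 0, -0.4, 0, 0, 0]],
  ],
)

```text
time: 13.95
eef_pos: [0.4446, 0.0211, 0.0732]
orientation: [[0.997, 0.068, 0.035], [0.068, -0.998, -0.002], [0.035, 0.004, -0.999]]
ft_force: [17.8, 5.5, -11.8]
width: 0.0004
```

Emit:
arm_command(
  commands=[
    [[0, 0, 0, -0.4, 0, 0, 0], [0, 0, 0, -0.4, 0, 0, 0]],
  ],
)

```text
time: 14.2
eef_pos: [0.4447, 0.0202, 0.0745]
orientation: [[0.996, 0.066, 0.056], [0.066, -0.998, -0.002], [0.055, 0.006, -0.998]]
ft_force: [16.2, 5.8, -10.7]
width: 0.0004
```

Emit:
arm_command(
  commands=[
    [[0, 0, 0, 0.8, 0, 0, 0], [0, 0.05, 0, 0.3, 0, -3, 0], [0, 0, 0, 0, 0, -6, 0.5], [0, 0, 0, 0, 3, -6, 0.7], [0, 0, 0, -1, 6, -4, 1], [0, 0, 0, -1, 6, -2, 1], [0, 0, 0, -1, 6, -2, 1], [0, 0, 0, -1, 6, 0, 1], [0, 0, 0, 0, 2, 0, 1]],
  ],
)

```text
time: 15.32
eef_pos: [0.4142, -0.2618, 0.2993]
orientation: [[0.992, 0.07, 0.106], [0.071, -0.997, -0.002], [0.106, 0.01, -0.994]]
ft_force: [0.2, 1.2, -0.5]
width: 0.0689
```

```bash
python3 - <<'E'
from h import *
st()
dr=(.668,.039,4)
w=snap("wrist"); t=snap("top")
for cam,d in (("wrist",w),("top",t)):
  for n in ["napkin_a","pillbox_a","candle"]:
    for x in bot.trace(n,cam):
        if x["confidence"]<.4: continue
        m=x["pixels"].astype(np.uint8); r=cv2.minAreaRect(cv2.findNonZero(m))
        print(cam,n,round(x["confidence"],2),x["uv"],ray(d,x["uv"],.02).round(4),"rect",np.round(r[0]),np.round(r[1]),round(r[2],1))
  print(cam,"handle",[(x["uv"],round(x["confidence"],2)) for x in bot.search_frame("drawer_handle",cam)],[proj(d,D(dr,(-.242,y,.076))).round(1) for y in(-.05,0,.05)])
w=cv2.cvtColor(w["pixels"],cv2.COLOR_RGB2BGR);t=cv2.cvtColor(t["pixels"],cv2.COLOR_RGB2BGR)
cv2.imwrite("pics/m5.png",np.hstack([cv2.resize(w,(400,300)),cv2.resize(t[110:320,200:480],(400,300))]))
cv2.imwrite("pics/w5.png",w)
E
```

```text
t 15.32 pos [ 0.4142 -0.2618  0.2993] yaw_y -86.0 z [ 0.106 -0.002 -0.994] F [ 0.2  1.2 -0.5] M [ 0.04  0.04 -0.04] w 0.0689 q [-48.5  11.5  80.8   4.5  83.7  37.2]
wrist napkin_a 0.8 [251.2, 204.3] [ 0.3991 -0.2242  0.02  ] rect [255. 197.] [24. 25.] 59.0
wrist pillbox_a 0.78 [288.5, 135.0] [ 0.501  -0.2712  0.02  ] rect [289. 132.] [22. 30.] 63.4
wrist pillbox_a 0.66 [340.1, 177.6] [ 0.4465 -0.3497  0.02  ] rect [338. 178.] [30. 24.] 60.3
wrist candle 0.76 [322.4, 84.0] [ 0.572  -0.3126  0.02  ] rect [323.  84.] [26. 29.] 15.5
wrist candle 0.66 [80.2, 93.0] [0.5372 0.0165 0.02  ] rect [ 90. 104.] [146. 181.] 90.0
wrist candle 0.44 [338.9, 177.6] [ 0.4464 -0.348   0.02  ] rect [338. 178.] [30. 23.] 59.0
wrist handle [([80.9, 93.8], 0.79)] [array([ 90. , 176.1]), array([ 49.3, 176.2]), array([  8.5, 176.3])]
top napkin_a 0.66 [394.5, 275.1] [ 0.4022 -0.2208  0.02  ] rect [398. 272.] [16. 16.] 56.3
top pillbox_a 0.57 [410.7, 230.1] [ 0.509 -0.264  0.02 ] rect [413. 232.] [13. 19.] 59.0
top candle 0.67 [429.2, 204.1] [ 0.5719 -0.3115  0.02  ] rect [429. 204.] [17. 15.] 11.3
top handle [([290.1, 226.5], 0.69), ([408.9, 231.2], 0.15)] [array([314.2, 263.4]), array([292.1, 265.1]), array([270.1, 266.8])]
```

View pics/m5.png

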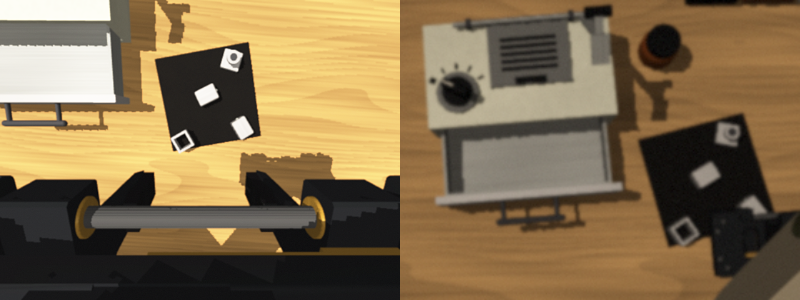

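```bash
cat > fit.py <<'E'
from h import *
from scipy.optimize import minimize
SH=dict(napkin=[(34,34,0,30)],pillbox=[(40,30,0,24)],candle=[(36,36,0,10),('c',24,24,32)])
def render(d,kind,x,y,yaw,z0):
    m=np.zeros((420,560),np.uint8); c,s=np.cos(yaw),np.sin(yaw); S=8
    for p in SH[kind]:
        if p[0]=='c':
            a=np.linspace(0,6.28,16); pts=[(p[1]/2*np.cos(t),p[1]/2*np.sin(t),z) for t in a for z in p[2:]]
        else: pts=[(i*p[0]/2,j*p[1]/2,z) for i in(-1,1) for j in(-1,1) for z in p[2:]]
        q=np.array([proj(d,(x+(c*u-s*v)/1e3,y+(s*u+c*v)/1e3,z0+w/1e3)) for u,v,w in pts],np.float32)
        cv2.fillConvexPoly(m,np.round(cv2.convexHull(q)*S).astype(np.int32),1,shift=3)
    return m
def fit(d,kind,x,y,z0=.004,obs=None):
    u,v=proj(d,(x,y,z0+.012)).astype(int)
    if obs is None:
        hsv=cv2.cvtColor(d["pixels"],cv2.COLOR_RGB2HSV); obs=((hsv[...,2]>75)&(hsv[...,1]<70)).astype(np.uint8)
        n,l=cv2.connectedComponents(obs); w=np.zeros_like(obs); cv2.circle(w,(u,v),14,1,-1)
        k=np.bincount(l[(w>0)&(obs>0)]).argmax(); obs=(l==k).astype(np.uint8)
        if kind=="napkin":
            cs,_=cv2.findContours(obs,cv2.RETR_EXTERNAL,cv2.CHAIN_APPROX_NONE); cv2.drawContours(obs,cs,-1,1,-1)
    def cost(p):
        m=cv2.GaussianBlur(render(d,kind,p[0]/1e3,p[1]/1e3,p[2]/30,z0).astype(np.float32),(5,5),1); o=cv2.GaussianBlur(obs.astype(np.float32),(5,5),1)
        return ((m-o)**2).sum()/o.sum()
    best=min((minimize(cost,[x*1e3,y*1e3,30*t],method="Nelder-Mead",options=dict(initial_simplex=[[x*1e3,y*1e3,30*t],[x*1e3+6,y*1e3,30*t],[x*1e3,y*1e3+6,30*t],[x*1e3,y*1e3,30*t+10]],maxfev=150)) for t in np.radians([-60,-20,20,60])),key=lambda r:r.fun)
    b=best.x; per=180 if kind=="pillbox" else 90
    print(kind,"xy",(b[:2]/1e3).round(4),"yaw %.1f"%(np.degrees(b[2]/30)%per),"cost %.3f"%best.fun,"area",obs.sum()); return b
E
python3 - <<'E'
from fit import *
d=snap("wrist")
for k,x,y in [("napkin",.41,-.229),("pillbox",.502,-.27),("pillbox",.446,-.348),("candle",.573,-.313)]: fit(d,k,x,y)
plan([.446,-.348,.12],down(-60),hand=.75)
E
```

```text
napkin xy [ 0.41  -0.229] yaw 31.6 cost 0.004 area 686
pillbox xy [ 0.5042 -0.2716] yaw 120.2 cost 0.003 area 708
pillbox xy [ 0.4454 -0.3476] yaw 34.0 cost 0.011 area 697
candle xy [ 0.5751 -0.3153] yaw 78.1 cost 0.006 area 783
[[0.007, -0.02, -0.09, 0.1, 1.8, 3.64, 0.75], [0.007, -0.02, -0.09, 0.01, 1.83, 3.63, 0.75], [0.007, -0.02, -0.09, -0.08, 1.85, 3.62, 0.75], [0.007, -0.02, -0.09, -0.17, 1.86, 3.61, 0.75], [0.007, -0.02, -0.09, -0.27, 1.87, 3.6, 0.75]]
```

Drawer is fully out (picture 8), four pieces fitted well. Fetch pillbox at (.445,-.348).

Emit:
arm_command(
  commands=[
    [[0.007, -0.02, -0.11, 0.1, 1.8, 3.6, 0.6], [0.007, -0.02, -0.11, 0, 1.8, 3.6, 0.6], [0.007, -0.02, -0.11, -0.1, 1.9, 3.6, 0.6], [0.007, -0.02, -0.11, -0.2, 1.9, 3.6, 0.6], [0.007, -0.02, -0.09, -0.3, 1.9, 3.6, 0.6], [0, 0, 0, 0, 0, 0, 0.6]],
  ],
)

```text
time: 16.62
eef_pos: [0.4524, -0.3496, 0.1178]
orientation: [[0.811, 0.585, 0.002], [0.585, -0.811, -0.007], [-0.002, 0.007, -1.0]]
ft_force: [-0.2, -0.6, -0.1]
width: 0.0529
```

```bash
python3 - <<'E'
from h import *
st(); plan([.4454,-.3476,.07],down(-56),hand=.6); plan([.4454,-.3476,.015],down(-56),hand=.6)
E
```

```text
t 16.62 pos [ 0.4524 -0.3496  0.1178] yaw_y -54.2 z [ 0.002 -0.007 -1.   ] F [-0.2 -0.6 -0.1] M [-0.04  0.02 -0.01] w 0.0529 q [-49.5  30.8  82.1  -0.2  66.7   4.8]
[[0.007, 0.002, 0.032, -0.44, -0.61, 4.77, 0.6]]
[[0.002, 0.001, 0.011, -0.14, -0.22, 3.42, 0.6], [0.002, 0.001, 0.011, -0.15, -0.21, 3.42, 0.6], [0.002, 0.001, 0.011, -0.15, -0.2, 3.42, 0.6]]
```

Emit:
arm_command(
  commands=[
    [[0.007, 0.002, 0.032, -0.45, -0.6, 3, 0.6], [0, 0, 0, -0.1, 0, 2.5, 0.6], [0, 0, 0, -0.1, 0, 2.5, 0.6], [0, 0, 0, 0, 0, 0, 0.6]],
  ],
)

```text
time: 17.12
eef_pos: [0.4452, -0.3481, 0.0425]
orientation: [[0.833, 0.553, 0.007], [0.553, -0.833, -0.006], [0.003, 0.009, -1.0]]
ft_force: [0.3, 0.4, -0.1]
width: 0.0525
```

```bash
python3 - <<'E'
from h import *
st(); plan([.4454,-.3476,.015],down(-56),hand=.6)
E
```

```text
t 17.12 pos [ 0.4452 -0.3481  0.0425] yaw_y -56.4 z [ 0.007 -0.006 -1.   ] F [ 0.3  0.4 -0.1] M [ 0.01  0.   -0.04] w 0.0525 q [-50.1  36.   87.7   0.1  55.8   6.3]
[[0.009, -0.003, -0.007, 0.03, -0.05, 2.75, 0.6]]
```

Emit:
arm_command(
  commands=[
    [[0.009, 0, 0, 0, 0, 1.4, 0.6], [0, 0, 0, 0, 0, 1.4, 0.6], [0, 0, 0, 0, 0, 0.1, 0.6], [0, 0, 0, 0, 0, 0, 0.2], [0, 0, 0, 0, 0, 0, 0.2], [0, 0, 0, 0, 0, 0, 0.2], [0, 0, 0, 0, 0, -3, 0.2], [0, 0, 0, 0, 0, -6, 0.2], [0, 0, 0, 0, 0, -6, 0.2]],
  ],
  force=30,
)

```text
time: 18.25
eef_pos: [0.4446, -0.3474, 0.1657]
orientation: [[0.834, 0.552, -0.001], [0.552, -0.834, 0.005], [0.002, -0.005, -1.0]]
ft_force: [0.8, -0.9, -0.9]
width: 0.0297
```

```bash
python3 - <<'E'
from h import *
st(); p=D((.668,.039,4),(-.1375,-.090,.13)); print(p); plan([p[0],p[1],.16],down(-86),hand=.2,step=5.5)
E
```

```text
t 18.25 pos [ 0.4446 -0.3474  0.1657] yaw_y -56.5 z [-0.001  0.005 -1.   ] F [ 0.8 -0.9 -0.9] M [-0.08 -0.04 -0.04] w 0.0297 q [-50.1  27.3  79.4   0.2  73.5   6.4]
[ 0.53711303 -0.06037228  0.13      ]
[[-0.001, -0.0, 0.086, 3.93, -3.14, 0.12, 0.2], [-0.001, -0.0, 0.086, 3.64, -3.46, 0.12, 0.2], [-0.001, -0.0, 0.086, 3.33, -3.76, 0.11, 0.2], [-0.001, -0.0, 0.086, 3.0, -4.03, 0.11, 0.2], [-0.001, -0.0, 0.086, 2.64, -4.28, 0.1, 0.2], [-0.001, -0.0, 0.086, 2.26, -4.49, 0.1, 0.2]]
```

Held (29.7 mm). Carry.

Emit:
arm_command(
  commands=[
    [[0, 0, 0.086, 3.9, -3.1, 0, 0.2], [0, 0, 0.086, 3.6, -3.5, 0, 0.2], [0, 0, 0.086, 3.3, -3.8, 0, 0.2], [0, 0, 0.086, 3.0, -4.0, 0, 0.2], [0, 0, 0.086, 2.6, -4.3, 0, 0.2], [0, 0, 0.08, 2.0, -4.2, 0, 0.2], [0, 0, 0, 0, 0, 0, 0.2]],
  ],
)

```text
time: 19.12
eef_pos: [0.5392, -0.0578, 0.1721]
orientation: [[0.998, 0.055, 0.009], [0.055, -0.998, -0.003], [0.009, 0.004, -1.0]]
ft_force: [-0.0, -0.7, -1.8]
width: 0.0298
```

```bash
python3 - <<'E'
from h import *
st(); p=D((.668,.039,4),(-.1375,-.090,.13)); plan([p[0],p[1],.11],down(-86),hand=.2);plan([p[0],p[1],.033],down(-86),hand=.2)
d=snap("wrist","w6")
E
```

```text
t 19.12 pos [ 0.5392 -0.0578  0.1721] yaw_y -86.8 z [ 0.009 -0.003 -1.   ] F [-0.  -0.7 -1.8] M [0.03 0.08 0.04] w 0.0298 q [-18.6  24.6  83.   -0.   71.9  68.2]
[[0.002, -0.004, -0.007, -0.14, 0.11, 3.11, 0.2], [0.002, -0.004, -0.007, -0.12, 0.12, 3.11, 0.2]]
[[0.001, -0.003, -0.005, -0.11, 0.07, 4.64, 0.2], [0.001, -0.003, -0.005, -0.1, 0.07, 4.64, 0.2], [0.001, -0.003, -0.005, -0.09, 0.08, 4.64, 0.2]]
```

View pics/w6.png

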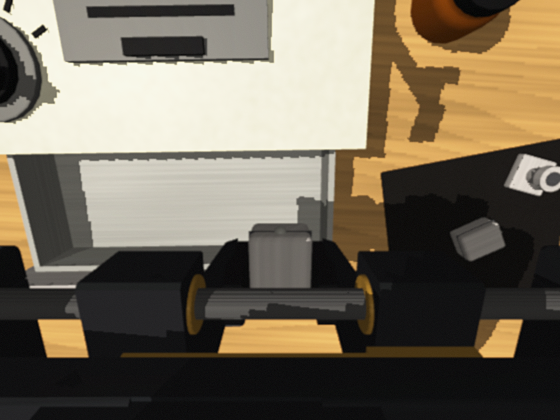

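```bash
python3 - <<'E'
from h import *
d=snap("wrist"); dr=(.668,.039,4)
for p in [(-.085,-.13,.021),(-.085,-.13,.066),(-.085,-.15,.1),(-.085,.13,.021),(-.19,.13,.021),(-.19,.13,.092)]: print(p,proj(d,D(dr,p)).round(1))
E
```

```text
(-0.085, -0.13, 0.021) [320.5 145.4]
(-0.085, -0.13, 0.066) [328.1 148.3]
(-0.085, -0.15, 0.1) [364.3 150.9]
(-0.085, 0.13, 0.021) [ 51.4 150.3]
(-0.19, 0.13, 0.021) [ 72.9 251.1]
(-0.19, 0.13, 0.092) [ 14.6 285.7]
```

Picture 9: box held at (280,258), drawer's -y wall at column 322–330 as my model projects. Lower it.

Emit:
arm_command(
  commands=[
    [[0, -0.004, -0.01, -0.2, 0.2, 3, 0.2], [0, 0, -0.005, -0.1, 0.1, 3, 0.2], [0, 0, 0, -0.1, 0, 2.5, 0.2], [0, 0, 0, 0, 0, 0, 0.2]],
  ],
)

```text
time: 19.73
eef_pos: [0.5349, -0.0694, 0.0856]
orientation: [[0.998, 0.065, 0.006], [0.065, -0.998, -0.005], [0.006, 0.006, -1.0]]
ft_force: [0.2, 0.1, -1.1]
width: 0.0297
```

```bash
python3 - <<'E'
from h import *
st(); p=D((.668,.039,4),(-.1375,-.090,.13)); plan([p[0],p[1],.034],down(-86),hand=.2,step=2)
E
```

```text
t 19.73 pos [ 0.5349 -0.0694  0.0856] yaw_y -86.3 z [ 0.006 -0.005 -1.   ] F [ 0.2  0.1 -1.1] M [-0.   -0.    0.03] w 0.0297 q [-19.9  30.5  89.6  -0.2  59.5  66.5]
[[0.002, -0.002, -0.002, 0.08, -0.31, 1.72, 0.2], [0.002, -0.002, -0.002, 0.09, -0.3, 1.72, 0.2], [0.002, -0.002, -0.002, 0.09, -0.3, 1.72, 0.2]]
```

Emit:
arm_command(
  commands=[
    [[0.005, -0.005, -0.005, 0.2, -0.95, 0, 0.2], [0, 0, 0, 0, 0, 0, 0.2], [0, 0, 0, 0, 0, 2, 0.2], [0, 0, 0, 0, 0, 1.5, 0.2], [0, 0, 0, 0, 0, 0, 0.2]],
  ],
)

```text
time: 20.35
eef_pos: [0.5386, -0.0608, 0.0539]
orientation: [[0.998, 0.069, 0.008], [0.069, -0.998, -0.003], [0.008, 0.004, -1.0]]
ft_force: [0.3, 0.3, -1.7]
width: 0.0299
```

```bash
python3 - <<'E'
from h import *
st(); p=D((.668,.039,4),(-.1375,-.090,.13)); plan([p[0],p[1],.034],down(-86),hand=.2,step=2)
E
```

```text
t 20.35 pos [ 0.5386 -0.0608  0.0539] yaw_y -86.0 z [ 0.008 -0.003 -1.   ] F [ 0.3  0.3 -1.7] M [0.03 0.02 0.04] w 0.0299 q [-19.   33.4  90.9  -0.   55.2  67.1]
[[0.004, -0.008, -0.0, -0.16, -0.06, 1.98, 0.2]]
```

Emit:
arm_command(
  commands=[
    [[0, -0.008, 0, -0.1, -0.1, 1.0, 0.2], [0, 0, 0, 0, 0, 0.9, 0.2], [0, 0, 0, 0, 0, 0.1, 0.2], [0, 0, 0, 0, 0, 0, 0.39], [0, 0, 0, 0, 0, 0, 0.39], [0, 0, 0, 0, 0, -2, 0.39], [0, 0, 0, 0, 0, -4, 0.39], [0, 0, 0, 0, 0, -6, 0.6], [0, 0, 0, -1, 3, -5, 0.6]],
  ],
)

```text
time: 21.48
eef_pos: [0.5293, -0.089, 0.2065]
orientation: [[0.997, 0.072, -0.004], [0.072, -0.997, -0.002], [-0.004, 0.002, -1.0]]
ft_force: [0.9, -0.6, -0.8]
width: 0.052
```

```bash
python3 - <<'E'
from h import *
st(); d=snap("wrist","w7")
E
```

```text
t 21.48 pos [ 0.5293 -0.089   0.2065] yaw_y -85.9 z [-0.004 -0.002 -1.   ] F [ 0.9 -0.6 -0.8] M [ 0.03 -0.02  0.01] w 0.0520 q [-22.1  22.5  80.3  -0.2  77.4  63.8]
```

View pics/w7.png

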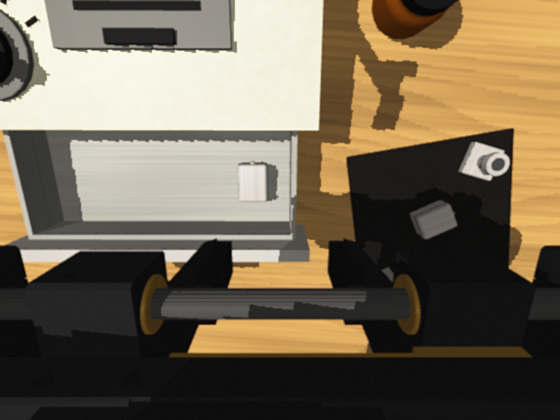

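Picture 10: box stands on the floor at (253,182). Next pillbox_1.

```bash
python3 - <<'E'
from fit import *
d=snap("wrist")
hsv=cv2.cvtColor(d["pixels"],cv2.COLOR_RGB2HSV)
fit(d,"candle",.575,-.315)
x=[t for t in bot.trace("pillbox_a","wrist") if abs(t["uv"][0]-433)<15]
if x: fit(d,"pillbox",.504,-.272,obs=x[0]["pixels"].astype(np.uint8))
plan([.504,-.2716,.12],down(-149.8),hand=.6,turn=9.5)
E
```

```text
candle xy [ 0.574  -0.3158] yaw 79.0 cost 0.058 area 1243
pillbox xy [ 0.5042 -0.2711] yaw 122.0 cost 0.080 area 1123
[[0.001, -0.0, 0.159, -0.54, 2.55, 1.25, 0.6], [0.001, -0.0, 0.159, -0.13, 2.6, 1.25, 0.6], [0.001, -0.0, 0.159, 0.28, 2.59, 1.24, 0.6], [0.001, -0.0, 0.159, 0.69, 2.51, 1.24, 0.6], [0.001, -0.0, 0.159, 1.08, 2.37, 1.24, 0.6], [0.001, -0.0, 0.159, 1.44, 2.17, 1.24, 0.6], [0.001, -0.0, 0.159, 1.76, 1.92, 1.24, 0.6]]
```

Emit:
arm_command(
  commands=[
    [[0, 0, 0.16, -0.6, 2.6, 0, 0.6], [0, 0, 0.16, -0.1, 2.6, 1, 0.6], [0, 0, 0.16, 0.3, 2.6, 1.2, 0.6], [0, 0, 0.16, 0.7, 2.5, 1.5, 0.6], [0, 0, 0.16, 1.1, 2.4, 1.5, 0.6], [0, 0, 0.16, 1.4, 2.1, 1.5, 0.6], [0, 0, 0.15, 1.7, 1.9, 1.5, 0.6], [0, 0, 0, 0, 0, 0, 0.6], [0, 0, 0, 0, 0, 0, 0.6]],
  ],
)

```text
time: 22.75
eef_pos: [0.4971, -0.2688, 0.1117]
orientation: [[0.478, -0.878, -0.014], [-0.878, -0.478, 0.008], [-0.014, 0.009, -1.0]]
ft_force: [-0.5, 0.4, 0.5]
width: 0.0526
```

```bash
python3 - <<'E'
from h import *
st(); plan([.504,-.2716,.045],down(-149.3),hand=.6,step=4)
E
```

```text
t 22.75 pos [ 0.4971 -0.2688  0.1117] yaw_y -151.4 z [-0.014  0.008 -1.   ] F [-0.5  0.4  0.5] M [ 0.12 -0.04  0.  ] w 0.0526 q [-40.3  31.1  82.7  -0.2  67.1 111.2]
[[0.004, 0.007, -0.019, 0.34, -0.27, 3.33, 0.6], [0.004, 0.007, -0.019, 0.32, -0.24, 3.33, 0.6]]
```

Emit:
arm_command(
  commands=[
    [[0.008, 0.014, -0.03, 0.6, -0.5, 2, 0.6], [0, 0, 0, 0, 0, 2.4, 0.6], [0, 0, 0, 0, 0, 2.2, 0.6], [0, 0, 0, 0, 0, 0, 0.6]],
  ],
)

```text
time: 23.25
eef_pos: [0.506, -0.2674, 0.0457]
orientation: [[0.515, -0.857, 0.002], [-0.857, -0.515, -0.001], [0.002, -0.001, -1.0]]
ft_force: [1.0, -0.7, 0.8]
width: 0.0533
```

```bash
python3 - <<'E'
from h import *
st(); plan([.504,-.2716,.015],down(-149.5),hand=.6,step=4)
E
```

```text
t 23.25 pos [ 0.506  -0.2674  0.0457] yaw_y -149.0 z [ 0.002 -0.001 -1.   ] F [ 1.  -0.7  0.8] M [ 0.11 -0.04  0.02] w 0.0533 q [-39.7  36.4  86.    0.   57.5 109.3]
[[-0.001, -0.002, 0.009, 0.25, 0.39, 3.07, 0.6]]
```

Emit:
arm_command(
  commands=[
    [[0, 0, 0.009, 0.25, 0.4, 1.4, 0.6], [0, 0, 0, 0, 0, 1.6, 0.6], [0, 0, 0, 0, 0, 0.1, 0.6], [0, 0, 0, 0, 0, 0, 0.2], [0, 0, 0, 0, 0, 0, 0.2], [0, 0, 0, 0, 0, 0, 0.2], [0, 0, 0, 0, 0, -3, 0.2], [0, 0, 0, 0, 0, -6, 0.2], [0, 0, 0, 0, 0, -6, 0.2]],
  ],
)

```text
time: 24.38
eef_pos: [0.5029, -0.2703, 0.1653]
orientation: [[0.509, -0.861, -0.002], [-0.861, -0.509, 0.002], [-0.003, 0.001, -1.0]]
ft_force: [1.3, 0.1, -1.0]
width: 0.0296
```

```bash
python3 - <<'E'
from h import *
st(); p=D((.668,.039,4),(-.1375,.090,.13)); print(p); plan([p[0],p[1],.16],down(-86),hand=.2,step=4.5)
E
```

```text
t 24.38 pos [ 0.5029 -0.2703  0.1653] yaw_y -149.4 z [-0.002  0.002 -1.   ] F [ 1.3  0.1 -1. ] M [ 0.05 -0.07 -0.02] w 0.0296 q [-40.1  27.9  78.4   0.   73.9 109.2]
[0.52455686 0.11918925 0.13      ]
[[-0.0, 0.0, -0.123, -3.6, -2.41, 0.07, 0.2], [-0.0, 0.0, -0.123, -3.28, -2.83, 0.07, 0.2], [-0.0, 0.0, -0.123, -2.91, -3.21, 0.07, 0.2], [-0.0, 0.0, -0.123, -2.49, -3.55, 0.06, 0.2], [-0.0, 0.0, -0.123, -2.04, -3.83, 0.06, 0.2], [-0.0, 0.0, -0.123, -1.55, -4.05, 0.06, 0.2], [-0.0, 0.0, -0.123, -1.04, -4.21, 0.06, 0.2], [-0.0, 0.0, -0.123, -0.52, -4.3, 0.06, 0.2], [-0.0, 0.0, -0.123, 0.01, -4.33, 0.06, 0.2]]
```

Emit:
arm_command(
  commands=[
    [[0, 0, -0.123, -3.6, -2.4, 0, 0.2], [0, 0, -0.123, -3.3, -2.8, 0, 0.2], [0, 0, -0.123, -2.9, -3.2, 0, 0.2], [0, 0, -0.123, -2.5, -3.5, 0, 0.2], [0, 0, -0.123, -2.0, -3.8, 0, 0.2], [0, 0, -0.123, -1.5, -4.0, 0, 0.2], [0, 0, -0.123, -1.0, -4.2, 0, 0.2], [0, 0, -0.123, -0.5, -4.1, 0, 0.2], [0, 0, -0.1, 0, -3.6, 0, 0.2], [0, 0, 0, 0, 0, 0, 0.2]],
  ],
)

```text
time: 25.62
eef_pos: [0.5193, 0.1187, 0.171]
orientation: [[0.997, 0.082, 0.01], [0.082, -0.997, -0.005], [0.009, 0.006, -1.0]]
ft_force: [0.9, 0.2, -0.3]
width: 0.0298
```

```bash
python3 - <<'E'
from h import *
st(); p=D((.668,.039,4),(-.1375,.090,.13)); plan([p[0],p[1],.09],down(-86),hand=.2,step=4)
E
```

```text
t 25.62 pos [0.5193 0.1187 0.171 ] yaw_y -85.3 z [ 0.01  -0.005 -1.   ] F [ 0.9  0.2 -0.3] M [0.05 0.05 0.02] w 0.0298 q [ 0.3 23.8 84.5 -0.3 71.1 85.7]
[[0.002, -0.003, 0.004, 0.15, -0.02, 2.7, 0.2], [0.002, -0.003, 0.004, 0.16, -0.01, 2.7, 0.2], [0.002, -0.003, 0.004, 0.17, -0.01, 2.7, 0.2]]
```

Emit:
arm_command(
  commands=[
    [[0, -0.004, 0.006, 0.1, 0, 2.7, 0.2], [0, -0.004, 0.006, 0.1, 0, 2.7, 0.2], [0, 0, 0, 0.1, 0, 2.7, 0.2], [0, 0, 0, 0, 0, 0, 0.2]],
  ],
)

```text
time: 26.12
eef_pos: [0.5234, 0.1159, 0.089]
orientation: [[0.998, 0.064, 0.004], [0.064, -0.998, -0.006], [0.003, 0.006, -1.0]]
ft_force: [0.8, 0.8, 0.2]
width: 0.0299
```

```bash
python3 - <<'E'
from h import *
st(); p=D((.668,.039,4),(-.1375,.090,.13)); plan([p[0],p[1],.034],down(-86),hand=.2,step=6)
E
```

```text
t 26.12 pos [0.5234 0.1159 0.089 ] yaw_y -86.3 z [ 0.004 -0.006 -1.   ] F [0.8 0.8 0.2] M [0.04 0.06 0.06] w 0.0299 q [-0.  30.1 89.7 -0.4 60.  86.5]
[[0.007, -0.003, -0.006, 0.12, -0.36, 5.5, 0.2]]
```

Emit:
arm_command(
  commands=[
    [[0.007, 0, -0.005, 0.1, -0.2, 1.8, 0.2], [0, 0, 0, 0, 0, 1.8, 0.2], [0, 0, 0, 0, 0, 1.6, 0.2], [0, 0, 0, 0, 0, 0, 0.2]],
  ],
)

```text
time: 26.62
eef_pos: [0.5273, 0.1155, 0.0408]
orientation: [[0.998, 0.064, 0.011], [0.064, -0.998, 0.0], [0.011, 0.0, -1.0]]
ft_force: [0.7, -0.3, -1.1]
width: 0.0297
```

```bash
python3 - <<'E'
from h import *
st(); p=D((.668,.039,4),(-.1375,.090,.13)); plan([p[0],p[1],.034],down(-86),hand=.2,step=6)
E
```

```text
t 26.62 pos [0.5273 0.1155 0.0408] yaw_y -86.3 z [ 0.011  0.    -1.   ] F [ 0.7 -0.3 -1.1] M [0.04 0.06 0.03] w 0.0297 q [-0.2 34.3 92.   0.  53.  86.1]
[[0.0, -0.011, -0.005, -0.26, -0.38, 0.68, 0.2]]
```

Emit:
arm_command(
  commands=[
    [[0, -0.01, 0, -0.2, 0, 0.7, 0.2], [0, 0, 0, 0, 0, 0, 0.2], [0, 0, 0, 0, 0, 0, 0.39], [0, 0, 0, 0, 0, 0, 0.39], [0, 0, 0, 0, 0, -2, 0.39], [0, 0, 0, 0, 0, -4, 0.39], [0, 0, 0, 0, 0, -6, 0.6], [0, 0, 0, -1, 3, -5, 0.6], [0, 0, 0, -2, 6, -2, 0.6], [0, 0, 0, -2, 6, 0, 0.6]],
  ],
)

```text
time: 27.88
eef_pos: [0.4866, -0.0343, 0.2324]
orientation: [[0.997, 0.071, 0.008], [0.071, -0.997, -0.002], [0.008, 0.003, -1.0]]
ft_force: [0.6, 0.2, -1.0]
width: 0.0527
```

```bash
python3 - <<'E'
from fit import *
st(); d=snap("wrist","w8"); 
for p in (-.09,.0875):
    q=D((.668,.039,4),(-.1375,p,0)); print(q); fit(d,"pillbox",q[0],q[1],z0=.021)
plan([.400,-.232,.12],down(-58.4),hand=.6,step=5.5)
t=snap("top")
for c in("wrist","top"):
  for n in ["napkin_a","pillbox_a","candle"]:
    print(c,n,[(x["uv"],round(x["confidence"],2)) for x in bot.search_frame(n,c)])
print(proj(t,(.41,-.229,.02)),proj(t,(.575,-.3153,.02)))
E
```

```text
t 27.88 pos [ 0.4866 -0.0343  0.2324] yaw_y -85.9 z [ 0.008 -0.002 -1.   ] F [ 0.6  0.2 -1. ] M [0.02 0.02 0.03] w 0.0527 q [-18.   16.1  85.6   0.   77.9  68. ]
[ 0.53711303 -0.06037228  0.        ]
pillbox xy [ 0.5789 -0.0767] yaw 21.8 cost 0.960 area 60326
[0.52473125 0.11669534 0.        ]
pillbox xy [0.6398 0.1082] yaw 103.4 cost 0.948 area 60326
[[0.001, -0.001, -0.097, -1.96, 3.7, 2.25, 0.6], [0.001, -0.001, -0.097, -2.31, 3.5, 2.24, 0.6], [0.001, -0.001, -0.097, -2.64, 3.26, 2.24, 0.6], [0.001, -0.001, -0.097, -2.94, 2.99, 2.24, 0.6], [0.001, -0.001, -0.097, -3.22, 2.69, 2.24, 0.6]]
wrist napkin_a [([424.7, 243.3], 0.65)]
wrist pillbox_a [([305.1, 141.2], 0.78)]
wrist candle [([522.5, 125.9], 0.87), ([72.5, 19.0], 0.21)]
top napkin_a []
top pillbox_a [([250.2, 223.1], 0.66)]
top candle []
[397.84615952 271.74068794] [430.70338951 202.80193391]
```

Emit:
arm_command(
  commands=[
    [[0, 0, -0.097, -1.9, 3.7, 0.5, 0.6], [0, 0, -0.097, -2.3, 3.5, 0.5, 0.6], [0, 0, -0.097, -2.6, 3.2, 1, 0.6], [0, 0, -0.097, -2.9, 2.9, 1, 0.6], [0, 0, -0.097, -4.2, 2.4, 1, 0.6], [0, 0, 0, 0, 0, 0, 0.6]],
  ],
)

```text
time: 29.02
eef_pos: [0.396, -0.2245, 0.1882]
orientation: [[0.833, 0.553, 0.004], [0.553, -0.833, 0.0], [0.003, 0.002, -1.0]]
ft_force: [0.2, 0.8, 0.5]
width: 0.0529
```

```bash
python3 - <<'E'
from fit import *
st(); d=snap("wrist","w9"); dr=(.668,.039,4)
for n,q in (("napkin",(.41,-.229,.02)),("candle",(.5751,-.3153,.02)),("pillbox",D(dr,(-.1375,-.09,.033)))):
    print(n,proj(d,q),[(x["uv"],round(x["confidence"],2)) for x in bot.search_frame(n+"_a" if n!="candle" else n,"wrist")])
for n,x,y in(("napkin",.41,-.229),("candle",.5751,-.3153)): fit(d,n,x,y)
plan([.410,-.229,.05],down(-58.4),hand=.6,step=5.5)
E
```

```text
t 29.02 pos [ 0.396  -0.2245  0.1882] yaw_y -56.4 z [ 0.004  0.    -1.   ] F [0.2 0.8 0.5] M [-0.05 -0.02 -0.03] w 0.0529 q [-44.6  15.6  94.4   0.2  69.8  11.8]
napkin [290.04805511 184.0477241 ] [([293.4, 191.9], 0.6)]
candle [457.53939079  93.16461521] [([453.2, 92.0], 0.82)]
pillbox [208.45266331 -47.37706963] []
napkin xy [ 0.4105 -0.2301] yaw 35.2 cost 0.006 area 1359
candle xy [ 0.5748 -0.3157] yaw 78.3 cost 0.009 area 1766
[[0.001, -0.001, 0.013, 0.21, 0.4, 4.64, 0.6], [0.001, -0.001, 0.013, 0.22, 0.4, 4.64, 0.6], [0.001, -0.001, 0.013, 0.23, 0.4, 4.64, 0.6]]
```

Emit:
arm_command(
  commands=[
    [[0, 0, -0.015, 0.25, 0.45, 4.5, 0.6], [0, 0, -0.01, 0.2, 0.4, 4.5, 0.6], [0, 0, 0, 0.2, 0.4, 4.5, 0.6], [0, 0, 0, 0, 0, 0, 0.6], [0, 0, 0, 0, 0, 0, 0.6]],
  ],
)

```text
time: 29.85
eef_pos: [0.4163, -0.2257, 0.0544]
orientation: [[0.812, 0.583, 0.012], [0.583, -0.812, -0.006], [0.006, 0.012, -1.0]]
ft_force: [0.1, -0.3, 0.4]
width: 0.0528
```

```bash
python3 - <<'E'
from fit import *
st(); plan([.4105,-.2301,.017],down(-54.8),hand=.6,step=5.5)
E
```

```text
t 29.85 pos [ 0.4163 -0.2257  0.0544] yaw_y -54.3 z [ 0.012 -0.006 -1.   ] F [ 0.1 -0.3  0.4] M [0.03 0.03 0.04] w 0.0528 q [-42.9  28.4 102.1   0.3  48.8  11.2]
[[0.012, -0.006, 0.008, -0.75, -0.02, 3.74, 0.6]]
```

Emit:
arm_command(
  commands=[
    [[0.012, -0.006, 0.008, -0.8, 0, 1.2, 0.6], [0, 0, 0, 0, 0, 1.2, 0.6], [0, 0, 0, 0, 0, 1.2, 0.6], [0, 0, 0, 0, 0, 0.1, 0.2], [0, 0, 0, 0, 0, 0, 0.2], [0, 0, 0, 0, 0, 0, 0.2], [0, 0, 0, 0, 0, -3, 0.2], [0, 0, 0, 0, 0, -6, 0.2], [0, 0, 0, 0, 0, -6, 0.2]],
  ],
)

```text
time: 30.98
eef_pos: [0.409, -0.23, 0.1691]
orientation: [[0.817, 0.576, -0.003], [0.576, -0.817, 0.003], [-0.001, -0.004, -1.0]]
ft_force: [0.8, -0.5, -1.1]
width: 0.0336
```

```bash
python3 - <<'E'
from h import *
st(); p=D((.668,.039,4),(-.1375,-.030,.13)); print(p); plan([p[0],p[1],.16],down(-86),hand=.2,step=5)
E
```

```text
t 30.98 pos [ 0.409  -0.23    0.1691] yaw_y -54.8 z [-0.003  0.003 -1.   ] F [ 0.8 -0.5 -1.1] M [-0.05 -0.05  0.  ] w 0.0336 q [-43.8  18.4  93.9  -0.   67.9  11. ]
[ 5.32927637e-01 -5.18436648e-04  1.30000000e-01]
[[-0.001, 0.0, 0.091, 3.89, -1.94, 0.16, 0.2], [-0.001, 0.0, 0.091, 3.7, -2.28, 0.16, 0.2], [-0.001, 0.0, 0.091, 3.48, -2.61, 0.16, 0.2], [-0.001, 0.0, 0.091, 3.23, -2.91, 0.15, 0.2], [-0.001, 0.0, 0.091, 2.95, -3.19, 0.15, 0.2], [-0.001, 0.0, 0.091, 2.65, -3.45, 0.15, 0.2]]
```

Emit:
arm_command(
  commands=[
    [[0, 0, 0.091, 3.9, -1.9, 0, 0.2], [0, 0, 0.091, 3.7, -2.3, 0, 0.2], [0, 0, 0.091, 3.5, -2.6, 0, 0.2], [0, 0, 0.091, 3.2, -2.9, 0, 0.2], [0, 0, 0.091, 2.9, -3.2, 0, 0.2], [0, 0, 0.085, 2.3, -3.0, 0, 0.2], [0, 0, 0, 0, 0, 0, 0.2], [0, 0, 0, 0, 0, 0, 0.2]],
  ],
)

```text
time: 31.98
eef_pos: [0.5359, -0.0011, 0.1753]
orientation: [[0.998, 0.056, 0.007], [0.056, -0.998, -0.005], [0.007, 0.006, -1.0]]
ft_force: [-0.2, -0.3, -0.8]
width: 0.0333
```

```bash
python3 - <<'E'
from h import *
st(); p=D((.668,.039,4),(-.1375,-.030,.13)); plan([p[0],p[1],.09],down(-86),hand=.2,step=5)
snap("wrist","w10")
E
```

```text
t 31.98 pos [ 0.5359 -0.0011  0.1753] yaw_y -86.8 z [ 0.007 -0.005 -1.   ] F [-0.2 -0.3 -0.8] M [ 0.06  0.04 -0.02] w 0.0333 q [-12.7  23.9  83.6  -0.2  72.   74.2]
[[0.003, -0.004, -0.007, -0.18, -0.06, 4.26, 0.2], [0.003, -0.004, -0.007, -0.16, -0.05, 4.26, 0.2]]
```

View pics/w10.png

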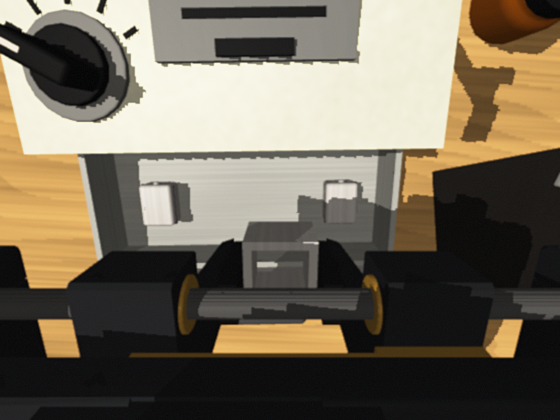

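Picture 11: both boxes upright at (159,203) and (341,202); ring held between.

Emit:
arm_command(
  commands=[
    [[0, -0.005, -0.01, -0.2, 0, 2.8, 0.2], [0, 0, 0, -0.2, -0.1, 2.8, 0.2], [0, 0, 0, -0.1, -0.1, 2.8, 0.2], [0, 0, 0, 0, 0, 0, 0.2]],
  ],
)

```text
time: 32.52
eef_pos: [0.5301, -0.0042, 0.0904]
orientation: [[0.998, 0.062, 0.004], [0.062, -0.998, -0.006], [0.004, 0.007, -1.0]]
ft_force: [0.7, -0.4, -1.1]
width: 0.0338
```

```bash
python3 - <<'E'
from h import *
st(); p=D((.668,.039,4),(-.1375,-.030,.13)); plan([p[0],p[1],.035],down(-86),hand=.2,step=6)
E
```

```text
t 32.52 pos [ 0.5301 -0.0042  0.0904] yaw_y -86.4 z [ 0.004 -0.006 -1.   ] F [ 0.7 -0.4 -1.1] M [ 0.06 -0.    0.14] w 0.0338 q [-13.1  29.5  90.7  -0.3  59.6  73.5]
[[0.007, -0.004, -0.008, 0.29, -0.38, 5.54, 0.2]]
```

Emit:
arm_command(
  commands=[
    [[0.006, -0.004, -0.008, 0.2, -0.4, 1.9, 0.2], [0, 0, 0, 0, 0, 1.9, 0.2], [0, 0, 0, 0, 0, 1.2, 0.2], [0, 0, 0, 0, 0, 0, 0.2]],
  ],
)

```text
time: 33.02
eef_pos: [0.5336, -0.0013, 0.0402]
orientation: [[0.998, 0.07, 0.004], [0.07, -0.998, -0.001], [0.004, 0.001, -1.0]]
ft_force: [0.1, -0.2, -0.5]
width: 0.0339
```

```bash
python3 - <<'E'
from h import *
st(); p=D((.668,.039,4),(-.1375,-.030,.13)); plan([p[0],p[1],.034],down(-86),hand=.2,step=6)
E
```

```text
t 33.02 pos [ 0.5336 -0.0013  0.0402] yaw_y -86.0 z [ 0.004 -0.001 -1.   ] F [ 0.1 -0.2 -0.5] M [ 0.02  0.03 -0.01] w 0.0339 q [-12.9  34.   92.8  -0.   52.9  73.1]
[[0.001, -0.004, 0.0, -0.06, -0.08, 0.62, 0.2]]
```

Emit:
arm_command(
  commands=[
    [[0, 0, 0, 0, -0.1, 0.65, 0.2], [0, 0, 0, 0, 0, 0, 0.2], [0, 0, 0, 0, 0, 0, 0.43], [0, 0, 0, 0, 0, 0, 0.43], [0, 0, 0, 0, 0, -2, 0.43], [0, 0, 0, 0, 0, -4, 0.43], [0, 0, 0, 0, 0, -6, 0.6], [0, 0, 0, 0, 3, -5, 0.6], [0, 0, 0, 0, 6, -1, 0.6], [0, 0, 0.1, 0, 6, 0, 0.6]],
  ],
)

```text
time: 34.28
eef_pos: [0.544, -0.1499, 0.2219]
orientation: [[1.0, -0.025, 0.008], [-0.025, -1.0, -0.003], [0.008, 0.003, -1.0]]
ft_force: [1.1, 0.5, -0.3]
width: 0.0528
```

```bash
python3 - <<'E'
from fit import *
st(); d=snap("wrist","w11"); fit(d,"candle",.5751,-.3153)
print([(x["uv"],round(x["confidence"],2)) for x in bot.search_frame("candle","wrist")],proj(d,(.5751,-.3153,.02)))
plan([.572,-.3157,.14],down(-101.7),hand=.62,step=5.5)
E
```

```text
t 34.27 pos [ 0.544  -0.1499  0.2219] yaw_y -91.4 z [ 0.008 -0.003 -1.   ] F [ 1.1  0.5 -0.3] M [ 0.05 -0.04  0.01] w 0.0528 q [-27.5  24.1  74.9   0.1  80.5  64. ]
candle xy [ 0.574  -0.3156] yaw 77.8 cost 0.060 area 1088
[([419.7, 154.1], 0.7)] [422.36843486 156.90625836]
[[0.001, -0.002, 0.043, 0.81, 4.02, 2.03, 0.62], [0.001, -0.002, 0.043, 0.99, 3.99, 2.03, 0.62], [0.001, -0.002, 0.043, 1.17, 3.94, 2.03, 0.62], [0.001, -0.002, 0.043, 1.34, 3.89, 2.02, 0.62]]
```

Emit:
arm_command(
  commands=[
    [[0, 0, 0.043, 0.8, 4.0, 2, 0.62], [0, 0, 0.043, 1.0, 4.0, 2, 0.62], [0, 0, 0.043, 1.1, 3.8, 2, 0.62], [0, 0, 0.043, 1.1, 3.6, 2, 0.62], [0, 0, 0, 0, 0, 0, 0.62], [0, 0, 0, 0, 0, 0, 0.62]],
  ],
)

```text
time: 35.12
eef_pos: [0.5704, -0.3124, 0.1387]
orientation: [[0.979, -0.203, 0.007], [-0.203, -0.979, -0.001], [0.007, -0.0, -1.0]]
ft_force: [-0.3, 0.0, 0.6]
width: 0.0548
```

```bash
python3 - <<'E'
from fit import *
st(); plan([.5748,-.3157,.06],down(-101.7),hand=.62,step=4)
E
```

```text
t 35.12 pos [ 0.5704 -0.3124  0.1387] yaw_y -101.7 z [ 0.007 -0.001 -1.   ] F [-0.3  0.   0.6] M [ 0.06 -0.04  0.03] w 0.0548 q [-39.2  36.6  66.6   0.2  76.4  62.5]
[[-0.0, -0.003, -0.0, 0.22, 0.12, 3.94, 0.62], [-0.0, -0.003, -0.0, 0.24, 0.12, 3.93, 0.62]]
```

Emit:
arm_command(
  commands=[
    [[0, -0.003, 0, 0.2, 0.2, 2.8, 0.62], [0, -0.003, 0, 0.1, 0, 2.8, 0.62], [0, 0, 0, 0, 0, 2.8, 0.62], [0, 0, 0, 0, 0, 0, 0.62]],
  ],
)

```text
time: 35.62
eef_pos: [0.5751, -0.3101, 0.0571]
orientation: [[0.981, -0.196, 0.005], [-0.196, -0.981, -0.002], [0.005, 0.001, -1.0]]
ft_force: [0.1, -0.3, 0.4]
width: 0.0549
```

```bash
python3 - <<'E'
from fit import *
st(); plan([.5748,-.3157,.014],down(-101.7),hand=.62,step=4)
E
```

```text
t 35.62 pos [ 0.5751 -0.3101  0.0571] yaw_y -101.3 z [ 0.005 -0.002 -1.   ] F [ 0.1 -0.3  0.4] M [ 0.08  0.02 -0.06] w 0.0549 q [-38.7  41.8  71.    0.1  66.8  62.6]
[[0.001, -0.003, 0.003, 0.03, 0.28, 2.16, 0.62], [0.001, -0.003, 0.003, 0.03, 0.28, 2.16, 0.62]]
```

Emit:
arm_command(
  commands=[
    [[0, 0, 0, 0, 0.55, 1.4, 0.62], [0, 0, 0, 0, 0, 1.4, 0.62], [0, 0, 0, 0, 0, 1.4, 0.62], [0, 0, 0, 0, 0, 0, 0.62]],
  ],
)

```text
time: 36.12
eef_pos: [0.5755, -0.3157, 0.0157]
orientation: [[0.981, -0.195, 0.009], [-0.195, -0.981, -0.005], [0.009, 0.003, -1.0]]
ft_force: [0.4, 0.1, -1.1]
width: 0.0547
```

```bash
python3 - <<'E'
from fit import *
st(); plan([.5748,-.3157,.014],down(-101.7),hand=.62,step=4)
E
```

```text
t 36.12 pos [ 0.5755 -0.3157  0.0157] yaw_y -101.2 z [ 0.009 -0.005 -1.   ] F [ 0.4  0.1 -1.1] M [0.09 0.01 0.04] w 0.0547 q [-39.1  44.9  72.5   0.1  62.1  62.1]
[[0.003, -0.009, 0.008, -0.07, 0.02, 0.17, 0.62]]
```

Emit:
arm_command(
  commands=[
    [[0.003, -0.009, 0.008, 0, 0, 0.2, 0.62], [0, 0, 0, 0, 0, 0, 0.2], [0, 0, 0, 0, 0, 0, 0.2], [0, 0, 0, 0, 0, 0, 0.2], [0, 0, 0, 0, 0, -2, 0.2], [0, 0, 0, 0, 0, -5, 0.2], [0, 0, 0, 0, 0, -6, 0.2], [0, 0, 0, 0, 0, -2, 0.2]],
  ],
)

```text
time: 37.12
eef_pos: [0.5752, -0.3154, 0.1672]
orientation: [[0.979, -0.203, -0.002], [-0.203, -0.979, 0.002], [-0.003, -0.001, -1.0]]
ft_force: [0.7, -0.8, -0.7]
width: 0.0357
```

```bash
python3 - <<'E'
from h import *
st(); p=D((.668,.039,4),(-.1375,.030,.13)); print(p); plan([p[0],p[1],.16],down(-86),hand=.2,step=5)
E
```

```text
t 37.12 pos [ 0.5752 -0.3154  0.1672] yaw_y -101.7 z [-0.002  0.002 -1.   ] F [ 0.7 -0.8 -0.7] M [ 0.03 -0.04  0.03] w 0.0357 q [-39.1  35.9  62.9  -0.   81.3  62.7]
[0.52874225 0.05933541 0.13      ]
[[-0.0, 0.0, -0.034, -1.52, -4.47, 0.1, 0.2], [-0.0, 0.0, -0.034, -1.36, -4.52, 0.1, 0.2], [-0.0, 0.0, -0.034, -1.21, -4.56, 0.1, 0.2], [-0.0, 0.0, -0.034, -1.05, -4.6, 0.1, 0.2], [-0.0, 0.0, -0.034, -0.89, -4.63, 0.09, 0.2], [-0.0, 0.0, -0.034, -0.73, -4.66, 0.09, 0.2], [-0.0, 0.0, -0.034, -0.57, -4.68, 0.09, 0.2], [-0.0, 0.0, -0.034, -0.41, -4.7, 0.09, 0.2]]
```

Emit:
arm_command(
  commands=[
    [[0, 0, -0.034, -1.5, -4.5, 0, 0.2], [0, 0, -0.034, -1.4, -4.5, 0, 0.2], [0, 0, -0.034, -1.2, -4.6, 0, 0.2], [0, 0, -0.034, -1.0, -4.6, 0, 0.2], [0, 0, -0.034, -0.9, -4.6, 0, 0.2], [0, 0, -0.034, -0.7, -4.6, 0, 0.2], [0, 0, -0.034, -0.6, -4.5, 0, 0.2], [0, 0, -0.034, -0.4, -3.7, 0, 0.2], [0, 0, 0, 0, 0, 0, 0.2], [0, 0, 0, 0, 0, 0, 0.2]],
  ],
)

```text
time: 38.38
eef_pos: [0.5272, 0.0567, 0.1704]
orientation: [[0.997, 0.075, 0.005], [0.075, -0.997, -0.002], [0.005, 0.002, -1.0]]
ft_force: [0.2, -0.5, -0.5]
width: 0.0355
```

```bash
python3 - <<'E'
from h import *
st(); p=D((.668,.039,4),(-.1375,.030,.13)); plan([p[0],p[1],.09],down(-86),hand=.2,step=5)
snap("wrist","w12")
E
```

```text
t 38.38 pos [0.5272 0.0567 0.1704] yaw_y -85.7 z [ 0.005 -0.002 -1.   ] F [ 0.2 -0.5 -0.5] M [-0.01  0.01 -0.05] w 0.0355 q [-6.6 23.7 84.8 -0.1 71.1 79.1]
[[0.001, -0.002, 0.003, 0.07, -0.14, 4.02, 0.2], [0.001, -0.002, 0.003, 0.08, -0.13, 4.02, 0.2]]
```

View pics/w12.png

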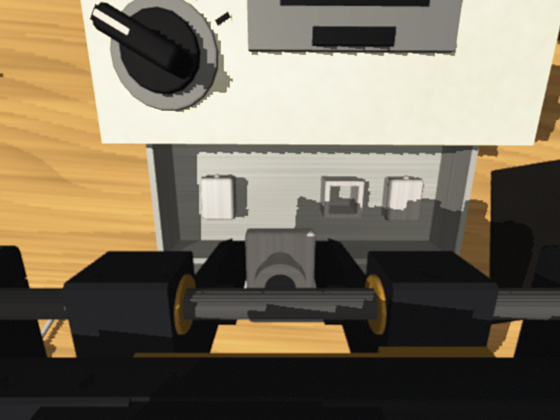

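```bash
python3 - <<'E'
from h import *
d=snap("wrist"); a=ray(d,(236,190),.045);b=ray(d,(322,190),.051); print(a,b,(a+b)/2)
E
```

```text
[0.53650299 0.09676283 0.045     ] [0.54330875 0.01935632 0.051     ] [0.53990587 0.05805958 0.048     ]
```

Picture 12: ring (344,195) and boxes (217,198), (404,198) in a row; gap mid for the candle at y=.0573.

Emit:
arm_command(
  commands=[
    [[0, 0, 0.004, 0.1, 0, 2.7, 0.2], [0, 0, 0, 0, 0, 2.7, 0.2], [0, 0, 0, 0, 0, 2.4, 0.2], [0, 0, 0, 0, 0, 0, 0.2], [0, 0, 0, 0, 0, 0, 0.2]],
  ],
)

```text
time: 39.1
eef_pos: [0.5307, 0.0514, 0.0915]
orientation: [[0.998, 0.062, 0.008], [0.062, -0.998, -0.003], [0.008, 0.003, -1.0]]
ft_force: [-0.2, 0.4, -1.1]
width: 0.0356
```

```bash
python3 - <<'E'
from h import *
st(); plan([.5287,.0573,.035],down(-86),hand=.2,step=6)
E
```

```text
t 39.10 pos [0.5307 0.0514 0.0915] yaw_y -86.4 z [ 0.008 -0.003 -1.   ] F [-0.2  0.4 -1.1] M [ 0.07 -0.03 -0.02] w 0.0356 q [-7.2 29.6 90.2 -0.1 59.7 79.3]
[[0.003, -0.008, -0.007, -0.21, -0.62, 5.64, 0.2]]
```

Emit:
arm_command(
  commands=[
    [[0.003, -0.008, -0.007, -0.2, -0.65, 0.5, 0.2], [0, 0, 0, 0, 0, 1, 0.2], [0, 0, 0, 0, 0, 0.7, 0.2], [0, 0, 0, 0, 0, 0, 0.2], [0, 0, 0, 0, 0, 0, 0.2]],
  ],
)

```text
time: 39.72
eef_pos: [0.529, 0.0579, 0.0696]
orientation: [[0.998, 0.07, 0.002], [0.07, -0.998, -0.001], [0.002, 0.001, -1.0]]
ft_force: [0.9, -0.0, -0.9]
width: 0.0353
```

```bash
python3 - <<'E'
from h import *
st(); plan([.5287,.0573,.035],down(-86),hand=.2,step=6)
E
```

```text
t 39.73 pos [0.529  0.0579 0.0696] yaw_y -86.0 z [ 0.002 -0.001 -1.   ] F [ 0.9 -0.  -0.9] M [ 0.05 -0.04 -0.  ] w 0.0353 q [-6.5 31.4 91.5 -0.  57.  79.5]
[[0.001, -0.002, -0.0, -0.04, 0.06, 3.46, 0.2]]
```

Emit:
arm_command(
  commands=[
    [[0, 0, 0, 0, 0, 1.2, 0.2], [0, 0, 0, 0, 0, 1.2, 0.2], [0, 0, 0, 0, 0, 1.2, 0.2], [0, 0, 0, 0, 0, 0, 0.2]],
  ],
)

```text
time: 40.22
eef_pos: [0.5294, 0.0579, 0.0311]
orientation: [[0.998, 0.07, 0.003], [0.07, -0.998, -0.001], [0.003, 0.001, -1.0]]
ft_force: [-0.5, -0.6, 4.8]
width: 0.0355
```

```bash
python3 - <<'E'
from h import *
st(); plan([.5287,.0573,.032],down(-86),hand=.2,step=6)
E
```

```text
t 40.23 pos [0.5294 0.0579 0.0311] yaw_y -86.0 z [ 0.003 -0.001 -1.   ] F [-0.5 -0.6  4.8] M [ 0.13  0.09 -0.01] w 0.0355 q [-6.5 34.8 93.4 -0.  51.6 79.5]
[[0.001, -0.003, -0.0, -0.07, 0.05, -0.09, 0.2]]
```

Emit:
arm_command(
  commands=[
    [[0, 0, 0, 0, 0, 0, 0.445], [0, 0, 0, 0, 0, 0, 0.445], [0, 0, 0, 0, 0, -2, 0.445], [0, 0, 0, 0, 0, -4, 0.445], [0, 0, 0, 0, 0, -5, 0.3], [0, 0, 0, -4, 1.5, -4, 0], [0, 0, 0, -5, 1.5, -2, 0], [0, 0, 0, -4, 0, 0, 0], [0, 0, 0, 0, 0, 0, 0]],
  ],
)

```text
time: 41.35
eef_pos: [0.3977, 0.0178, 0.2054]
orientation: [[0.998, 0.07, 0.003], [0.07, -0.998, -0.002], [0.003, 0.002, -1.0]]
ft_force: [-0.2, -0.1, 0.4]
width: 0.0004
```

```bash
python3 - <<'E'
from h import *
st(); snap("wrist","w13")
dr=(.668,.039,4); print(D(dr,(-.242,0,.076)),D(dr,(-.207,0,.076)))
E
```

```text
t 41.35 pos [0.3977 0.0178 0.2054] yaw_y -86.0 z [ 0.003 -0.002 -1.   ] F [-0.2 -0.1  0.4] M [ 0.02 -0.02 -0.03] w 0.0004 q [-1.460e+01  8.900e+00  1.005e+02 -1.000e-01  7.050e+01  7.150e+01]
[0.4265895  0.02211893 0.076     ] [0.46150424 0.02456041 0.076     ]
```

View pics/w13.png

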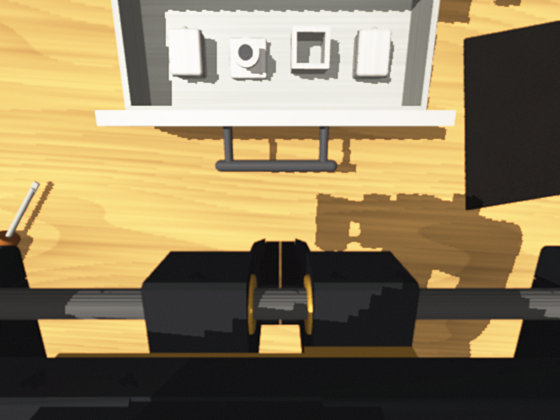

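Picture 13: all four side by side (187,52), (248,58), (311,48), (373,53). Push the drawer home.

Emit:
arm_command(
  commands=[
    [[0, 0, 0, -1, -0.4, 4, 0], [0, 0, 0, -0.4, 0, 4, 0], [0, 0, 0, -0.3, 0, 3, 0], [0, 0, 0, 0, 0, 1.8, 0], [0, 0, 0, 0, 0, 0, 0]],
  ],
)

```text
time: 42.02
eef_pos: [0.3887, 0.0197, 0.0731]
orientation: [[0.997, 0.071, 0.009], [0.071, -0.997, -0.003], [0.008, 0.004, -1.0]]
ft_force: [-0.3, 0.8, 0.4]
width: 0.0005
```

```bash
python3 - <<'E'
from h import *
st(); plan([.405,.0208,.072],down(-86),hand=0);plan([.519,.0288,.072],down(-86),hand=0,step=2)
E
```

```text
t 42.02 pos [0.3887 0.0197 0.0731] yaw_y -85.9 z [ 0.009 -0.003 -1.   ] F [-0.3  0.8  0.4] M [ 0.01  0.02 -0.03] w 0.0005 q [-1.460e+01  2.050e+01  1.135e+02 -1.000e-01  4.540e+01  7.130e+01]
[[0.004, -0.008, 0.001, 1.63, 0.01, 0.13, 0]]
[[0.001, -0.001, 0.0, 1.87, 0.0, 0.03, 0], [0.001, -0.001, 0.0, 1.87, 0.0, 0.03, 0], [0.001, -0.001, 0.0, 1.87, 0.0, 0.03, 0], [0.001, -0.001, 0.0, 1.87, 0.0, 0.03, 0], [0.001, -0.001, 0.0, 1.87, 0.0, 0.02, 0], [0.001, -0.001, 0.0, 1.87, 0.0, 0.02, 0], [0.001, -0.001, 0.0, 1.87, 0.0, 0.02, 0]]
```

Push gently so the pieces don't slide.

Emit:
arm_command(
  commands=[
    [[0, -0.005, 0, 1.4, 0, 0, 0], [0, 0, 0, 0.8, 0, 0, 0], [0, 0, 0, 1.2, 0, 0, 0], [0, 0, 0, 1.4, 0, 0, 0], [0, 0, 0, 1.4, 0, 0, 0], [0, 0, 0, 1.4, 0, 0, 0], [0, 0, 0, 1.4, 0, 0, 0], [0, 0, 0, 1.4, 0, 0, 0], [0, 0, 0, 1.2, 0, 0, 0]],
  ],
)

```text
time: 43.15
eef_pos: [0.5107, 0.0289, 0.0753]
orientation: [[0.997, 0.072, 0.002], [0.072, -0.997, -0.004], [0.002, 0.004, -1.0]]
ft_force: [-2.1, -1.0, -0.5]
width: 0.0005
```

Emit:
arm_command(
  commands=[
    [[0, 0, 0, 0.8, 0, 0, 0], [0, 0, 0, 0.6, 0, 0, 0], [0, 0, 0, 0.4, 0, 0, 0]],
  ],
)

```text
time: 43.52
eef_pos: [0.5231, 0.03, 0.075]
orientation: [[0.997, 0.074, -0.016], [0.074, -0.997, -0.005], [-0.017, 0.004, -1.0]]
ft_force: [-26.0, -7.3, 20.1]
width: 0.0002
```

Emit:
arm_command(
  commands=[
    [[0, 0, 0, -1.2, 0, 0, 0], [0, 0.015, 0, -0.3, 0, -3, 0], [0, 0, 0, 0, 0, -6, 0.4], [0, 0, 0, 0, 0, -6, 0.7], [0, 0, 0, 1, 2, -6, 0.7], [0, 0, 0, 4, 3, -6, 0.7], [0, 0, 0, 4.5, 2.5, -1, 0.7], [0, 0, 0, 4.5, 2, 0, 0.7], [0, 0, 0, 3, 1, 0, 0.7], [0, 0, 0, 0, 0, 0, 0.7]],
  ],
)

```text
time: 44.78
eef_pos: [0.6794, -0.0575, 0.3501]
orientation: [[0.997, 0.075, 0.007], [0.075, -0.997, -0.004], [0.006, 0.005, -1.0]]
ft_force: [-1.0, 0.8, -0.2]
width: 0.0616
```

```bash
python3 - <<'E'
from h import *
st(); d=snap("wrist","w14"); print(proj(d,(.699,-.068,.277)),[(x["uv"],round(x["confidence"],2)) for x in bot.search_frame("stay_grip","wrist")])
t=snap("top"); e=snap("scene"); u=[bot.search_frame("stay_grip",c) for c in("top","scene")]; print([[(x["uv"],round(x["confidence"],2)) for x in v] for v in u],proj(t,(.699,-.068,.277)),proj(e,(.699,-.068,.277)))
plan([.6985,-.068,.32],down(-86),hand=.7)
a=cv2.cvtColor(d["pixels"],cv2.COLOR_RGB2BGR); b=cv2.cvtColor(e["pixels"],cv2.COLOR_RGB2BGR)[100:310,200:480]
cv2.imwrite("pics/m14.png",np.hstack([cv2.resize(a,(400,300)),cv2.resize(b,(400,300))]))
E
```

```text
t 44.77 pos [ 0.6794 -0.0575  0.3501] yaw_y -85.7 z [ 0.007 -0.004 -1.   ] F [-1.   0.8 -0.2] M [ 0.05  0.04 -0.02] w 0.0616 q [-1.470e+01  3.460e+01  3.590e+01 -1.000e-01  1.091e+02  7.090e+01]
[295.10118143 195.86319281] [([291.8, 200.2], 0.81)]
[[], [([314.4, 228.7], 0.91)]] [338.98376256 117.60626575] [316.54112064 219.44009403]
[[0.006, -0.008, 0.006, 1.99, 1.3, 3.31, 0.7]]
```

View pics/m14.png

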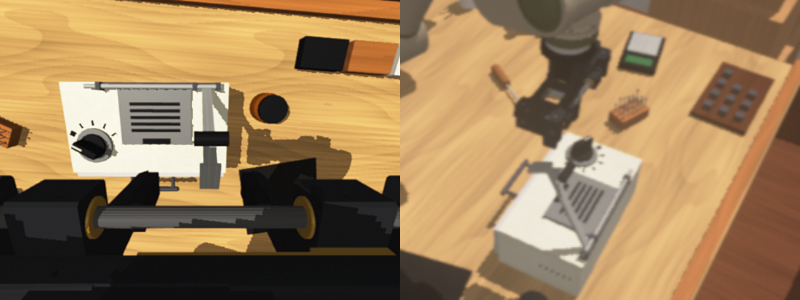

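Picture 14: drawer shut, stay grip at (294,193) as projected. Descend onto it.

Emit:
arm_command(
  commands=[
    [[0.005, -0.006, 0, 2.0, 1.3, 2, 0.7], [0, 0, 0, 0, 0, 0, 0.7], [0, 0, 0, 0, 0, 2, 0.7], [0, 0, 0, 0, 0, 2, 0.7], [0, 0, 0, 0, 0, 1.2, 0.7], [0, 0, 0, 0, 0, 0, 0.7]],
  ],
)

```text
time: 45.82
eef_pos: [0.696, -0.0655, 0.287]
orientation: [[0.997, 0.078, 0.011], [0.078, -0.997, -0.003], [0.011, 0.003, -1.0]]
ft_force: [-0.1, -0.5, 0.6]
width: 0.0616
```

```bash
python3 - <<'E'
from h import *
st(); plan([.6985,-.068,.270],down(-86),hand=.7)
E
```

```text
t 45.83 pos [ 0.696  -0.0655  0.287 ] yaw_y -85.5 z [ 0.011 -0.003 -1.   ] F [-0.1 -0.5  0.6] M [ 0.07 -0.   -0.01] w 0.0616 q [-15.1  36.8  41.6   0.  100.9  70.5]
[[0.003, -0.011, 0.008, 0.21, 0.26, 1.7, 0.7]]
```

Emit:
arm_command(
  commands=[
    [[0, -0.01, 0.008, 0.2, 0.25, 1.0, 0.7], [0, 0, 0, 0, 0, 0.8, 0.7], [0, 0, 0, 0, 0, 0, 0.7], [0, 0, 0, 0, 0, 0, 0.2], [0, 0, 0, 0, 0, 0, 0.2], [0, 0, 0, 0, 0, 0, 0.2], [0, 0, 0, 0, 0, 0, 0.2]],
  ],
  force=20,
)

```text
time: 46.7
eef_pos: [0.6988, -0.068, 0.2703]
orientation: [[0.998, 0.069, 0.004], [0.069, -0.998, -0.004], [0.004, 0.004, -1.0]]
ft_force: [1.0, -0.6, -0.1]
width: 0.036
```

```bash
python3 - <<'E'
from h import *
st(); s=bot.observe(); x=.7535-s["eef_pos"][0]; z=s["eef_pos"][2]+.008-.112; a=np.degrees(np.arctan2(z,x)); print(np.hypot(x,z),a)
n=12; f=np.radians(np.linspace(71,8.7,n+1)); r=17.2
print([[float(round(r*(np.cos(a)-np.cos(b)),2)),float(round(-r*(np.sin(b)-np.sin(a)),2))] for a,b in zip(f,f[1:])])
E
```

```text
t 46.70 pos [ 0.6988 -0.068   0.2703] yaw_y -86.0 z [ 0.004 -0.004 -1.   ] F [ 1.  -0.6 -0.1] M [-0.    0.02  0.03] w 0.0360 q [-15.1  37.6  42.8  -0.2  99.3  70.9]
0.1750413835899692 71.77991868767073
[[-1.45, 0.57], [-1.39, 0.7], [-1.32, 0.83], [-1.24, 0.94], [-1.15, 1.05], [-1.05, 1.15], [-0.94, 1.24], [-0.83, 1.32], [-0.7, 1.39], [-0.58, 1.45], [-0.44, 1.49], [-0.31, 1.53]]
```

Emit:
arm_command(
  commands=[
    [[0, 0, 0, -1.45, 0, 0.57, 0.2], [0, 0, 0, -1.39, 0, 0.7, 0.2], [0, 0, 0, -1.32, 0, 0.83, 0.2], [0, 0, 0, -1.24, 0, 0.94, 0.2], [0, 0, 0, -1.15, 0, 1.05, 0.2], [0, 0, 0, -1.05, 0, 1.15, 0.2], [0, 0, 0, -0.94, 0, 1.24, 0.2]],
  ],
)

```text
time: 47.58
eef_pos: [0.6151, -0.0739, 0.2078]
orientation: [[0.997, 0.07, 0.02], [0.07, -0.997, -0.006], [0.02, 0.007, -1.0]]
ft_force: [0.2, -0.2, 1.2]
width: 0.0358
```

```bash
python3 - <<'E'
from h import *
st(); s=bot.observe(); x=.7535-s["eef_pos"][0]; z=s["eef_pos"][2]+.008-.112; a0=np.degrees(np.arctan2(z,x)); print(np.hypot(x,z),a0)
n=6; f=np.radians(np.linspace(a0,8.7,n+1)); r=17.2
print([[float(round(r*(np.cos(a)-np.cos(b)),2)),float(round(-r*(np.sin(b)-np.sin(a)),2))] for a,b in zip(f,f[1:])])
E
```

```text
t 47.58 pos [ 0.6151 -0.0739  0.2078] yaw_y -86.0 z [ 0.02  -0.006 -1.   ] F [ 0.2 -0.2  1.2] M [ 0.18 -0.27 -0.05] w 0.0358 q [-17.8  29.9  67.2   0.   81.7  68.2]
0.17299963391643117 36.85676009759212
[[-0.8, 1.16], [-0.7, 1.22], [-0.6, 1.28], [-0.49, 1.32], [-0.38, 1.36], [-0.27, 1.38]]
```

Emit:
arm_command(
  commands=[
    [[0, 0, 0, -0.8, 0, 1.16, 0.2], [0, 0, 0, -0.7, 0, 1.22, 0.2], [0, 0, 0, -0.6, 0, 1.28, 0.2], [0, 0, 0, -0.45, 0, 1.32, 0.2], [0, 0, 0, -0.3, 0, 1.36, 0.2], [0, 0, 0, -0.2, 0, 1.0, 0.2]],
  ],
)

```text
time: 48.32
eef_pos: [0.5854, -0.076, 0.1341]
orientation: [[0.997, 0.07, 0.025], [0.071, -0.997, -0.006], [0.024, 0.008, -1.0]]
ft_force: [-1.3, 0.5, 2.2]
width: 0.0356
```

```bash
python3 - <<'E'
from h import *
st(); s=bot.observe(); x=.7535-s["eef_pos"][0]; z=s["eef_pos"][2]+.008-.112; a0=np.degrees(np.arctan2(z,x)); print(np.hypot(x,z),a0)
E
```

```text
t 48.33 pos [ 0.5854 -0.076   0.1341] yaw_y -86.0 z [ 0.025 -0.006 -1.   ] F [-1.3  0.5  2.2] M [0.19 0.07 0.02] w 0.0356 q [-18.9  31.   78.6   0.1  69.   67. ]
0.17075206129964926 10.140157388929651
```

Emit:
arm_command(
  commands=[
    [[0, 0, 0, 0, 0, 0.4, 0.2], [0, 0, 0, 0, 0, 0.4, 0.2], [0, 0, 0, 0, 0, 0.3, 0.2]],
  ],
)

```text
time: 48.7
eef_pos: [0.5861, -0.076, 0.13]
orientation: [[0.997, 0.071, 0.03], [0.072, -0.997, -0.008], [0.029, 0.011, -1.0]]
ft_force: [-14.7, 2.6, 25.5]
width: 0.0357
```

```bash
python3 - <<'E'
from h import *
st()
E
```

```text
t 48.70 pos [ 0.5861 -0.076   0.13  ] yaw_y -85.9 z [ 0.03  -0.008 -1.   ] F [-14.7   2.6  25.5] M [0.46 2.03 0.04] w 0.0357 q [-18.9  31.2  79.    0.1  68.   67. ]
```

Stay at its stop (25 N). Release and go to the knob.

Emit:
arm_command(
  commands=[
    [[0, 0, 0, 0, 0, -0.1, 0.4], [0, 0, 0, 0, 0, 0, 0.7], [0, 0, 0, 0, 0, 0, 0.7], [0, 0, 0, 0, 0, -3, 0.7], [0, 0, 0, 0, 0, -5, 0.7], [0, 0, 0, 0, 0, -3, 0.6], [0, 0, -0.15, 1, -3.5, 0, 0.6], [0, 0, -0.15, 1.5, -3.2, 0, 0.5], [0, 0, -0.15, 2, -3, 0, 0.5]],
  ],
)

```text
time: 49.82
eef_pos: [0.6078, 0.0302, 0.2426]
orientation: [[0.862, 0.505, 0.032], [0.506, -0.863, -0.009], [0.023, 0.024, -0.999]]
ft_force: [-0.3, -1.3, -0.3]
width: 0.0444
```

```bash
python3 - <<'E'
from h import *
st(); d=snap("wrist"); print(proj(d,(.586,-.076,.138)),[(x["uv"],round(x["confidence"],2)) for x in bot.search_frame("stay_grip","wrist")])
plan([.6343,.1402,.2],down(-26),hand=.5)
E
```

```text
t 49.83 pos [0.6078 0.0302 0.2426] yaw_y -59.6 z [ 0.032 -0.009 -0.999] F [-0.3 -1.3 -0.3] M [ 0.01 -0.02  0.06] w 0.0444 q [-8.2 27.1 66.2 -0.2 84.7 51.5]
[364.18551929 285.93721979] [([405.0, 187.1], 0.9)]
[[0.007, -0.004, -0.146, 1.92, -2.02, 1.06, 0.5], [0.007, -0.004, -0.146, 2.19, -1.71, 1.06, 0.5], [0.007, -0.004, -0.146, 2.42, -1.36, 1.07, 0.5], [0.007, -0.004, -0.146, 2.6, -0.99, 1.06, 0.5]]
```

Emit:
arm_command(
  commands=[
    [[0.007, -0.004, -0.146, 1.9, -2.0, 0, 0.5], [0.007, -0.004, -0.146, 2.2, -1.7, 0.5, 0.5], [0.007, -0.004, -0.146, 2.3, -1.3, 1, 0.5], [0.007, -0.004, -0.146, 2.3, -0.9, 1, 0.5], [0, 0, 0, 0, 0, 0, 0.5], [0, 0, 0, 0, 0, 0, 0.5]],
  ],
)

```text
time: 50.68
eef_pos: [0.6341, 0.1345, 0.2149]
orientation: [[0.436, 0.9, -0.0], [0.9, -0.436, -0.003], [-0.002, 0.001, -1.0]]
ft_force: [-1.0, 0.4, 0.7]
width: 0.0441
```

```bash
python3 - <<'E'
from h import *
st(); plan([.6343,.1402,.165],down(-26),hand=.5)
d=snap("wrist","w15")
E
```

```text
t 50.67 pos [0.6341 0.1345 0.2149] yaw_y -25.8 z [-0.    -0.003 -1.   ] F [-1.   0.4  0.7] M [-0.   -0.08 -0.02] w 0.0441 q [ 1.6 33.1 60.2 -0.1 86.7 27.4]
[[0.0, 0.001, 0.001, 0.27, -0.12, 2.5, 0.5], [0.0, 0.001, 0.001, 0.26, -0.11, 2.5, 0.5]]
```

Emit:
arm_command(
  commands=[
    [[0, 0, 0, 0.5, -0.3, 2.5, 0.5], [0, 0, 0, 0, -0.1, 2.5, 0.5], [0, 0, 0, 0, 0, 2, 0.5], [0, 0, 0, 0, 0, 1.3, 0.5], [0, 0, 0, 0, 0, 0, 0.5]],
  ],
)

```text
time: 51.35
eef_pos: [0.6337, 0.1357, 0.1326]
orientation: [[0.447, 0.894, 0.005], [0.894, -0.447, -0.003], [-0.0, 0.006, -1.0]]
ft_force: [0.3, -0.2, 0.2]
width: 0.044
```

```bash
python3 - <<'E'
from h import *
st(); plan([.6343,.1402,.129],down(-26),hand=.5)
E
```

```text
t 51.35 pos [0.6337 0.1357 0.1326] yaw_y -26.6 z [ 0.005 -0.003 -1.   ] F [ 0.3 -0.2  0.2] M [ 0.01 -0.1   0.  ] w 0.0440 q [ 1.7 36.8 67.4 -0.2 75.5 28.3]
[[0.006, 0.0, -0.01, 0.43, -0.15, 0.36, 0.5]]
```

Emit:
arm_command(
  commands=[
    [[0.006, 0, -0.01, 0.45, -0.15, 0.4, 0.5], [0, 0, 0, 0, 0, 0, 0.5], [0, 0, 0, 0, 0, 0, 0], [0, 0, 0, 0, 0, 0, 0], [0, 0, 0, 0, 0, 0, 0], [0, 0, 0, 0, 0, 0, 0]],
  ],
  force=25,
)

```text
time: 52.1
eef_pos: [0.6348, 0.141, 0.1309]
orientation: [[0.438, 0.899, 0.002], [0.899, -0.438, 0.001], [0.001, 0.002, -1.0]]
ft_force: [-4.4, 1.9, 2.3]
width: 0.0137
```

```bash
python3 - <<'E'
from h import *
st()
E
```

```text
t 52.10 pos [0.6348 0.141  0.1309] yaw_y -26.0 z [ 0.002  0.001 -1.   ] F [-4.4  1.9  2.3] M [ 0.25  0.59 -0.1 ] w 0.0137 q [ 2.1 37.1 67.   0.  75.7 28.1]
```

Emit:
arm_command(
  commands=[
    [[0, 0, 0.155, 0, 0, 0, 0], [0, 0, 0.155, 0, 0, 0, 0], [0, 0, 0.155, 0, 0, 0, 0], [0, 0, 0.155, 0, 0, 0, 0], [0, 0, 0.155, 0, 0, 0, 0], [0, 0, 0.155, 0, 0, 0, 0], [0, 0, 0.155, 0, 0, 0, 0], [0, 0, 0.155, 0, 0, 0, 0], [0, 0, 0.155, 0, 0, 0, 0], [0, 0, 0, 0, 0, 0, 0]],
  ],
)

```text
time: 53.35
eef_pos: [0.6363, 0.1369, 0.1309]
orientation: [[0.948, -0.318, 0.005], [-0.318, -0.948, -0.007], [0.007, 0.005, -1.0]]
ft_force: [-0.8, 0.8, 0.6]
width: 0.0138
```

```bash
python3 - <<'E'
from h import *
st()
E
```

```text
t 53.35 pos [0.6363 0.1369 0.1309] yaw_y -108.5 z [ 0.005 -0.007 -1.   ] F [-0.8  0.8  0.6] M [ 0.21  0.23 -0.03] w 0.0138 q [  1.9  37.1  67.   -0.4  75.6 110.5]
```

Emit:
arm_command(
  commands=[
    [[0, 0, 0.11, 0, 0, 0, 0], [0, 0, 0.02, 0, 0, 0, 0], [0, 0, 0, 0, 0, 0, 0]],
  ],
)

```text
time: 53.72
eef_pos: [0.6362, 0.1366, 0.1309]
orientation: [[0.902, -0.432, 0.005], [-0.432, -0.902, -0.007], [0.008, 0.005, -1.0]]
ft_force: [-1.7, -0.4, 0.5]
width: 0.0134
```

Emit:
arm_command(
  commands=[
    [[0, 0, 0, 0, 0, 0, 0.5], [0, 0, 0, 0, 0, 0, 0.5], [0, 0, 0, 0, 0, 0, 0.5], [0, 0, 0, 0, 0, -3, 0.5], [0, 0, 0, 0, 0, -5, 0.5], [0, 0, 0, -3, 0, -5, 0.5], [0, 0, 0, -5, 0, -4, 0.5], [0, 0, 0, -4, 0, 0, 0.5], [0, 0, 0, 0, 0, 0, 0.5]],
  ],
)

```text
time: 54.85
eef_pos: [0.5257, 0.19, 0.3044]
orientation: [[0.905, -0.426, 0.007], [-0.426, -0.905, -0.006], [0.009, 0.002, -1.0]]
ft_force: [-0.3, 0.9, 0.0]
width: 0.044
```

```bash
python3 - <<'E'
from h import *
st(); d=snap("wrist","w16",fx=1.4); print(proj(d,(.586,-.076,.138))*1.4)
E
```

```text
t 54.85 pos [0.5257 0.19   0.3044] yaw_y -115.2 z [ 0.007 -0.006 -1.   ] F [-0.3  0.9  0. ] M [ 0.08 -0.04 -0.01] w 0.0440 q [  7.9  20.7  66.5  -0.4  92.4 123.1]
[718.91454819  19.91641682]
```

View pics/w16.png

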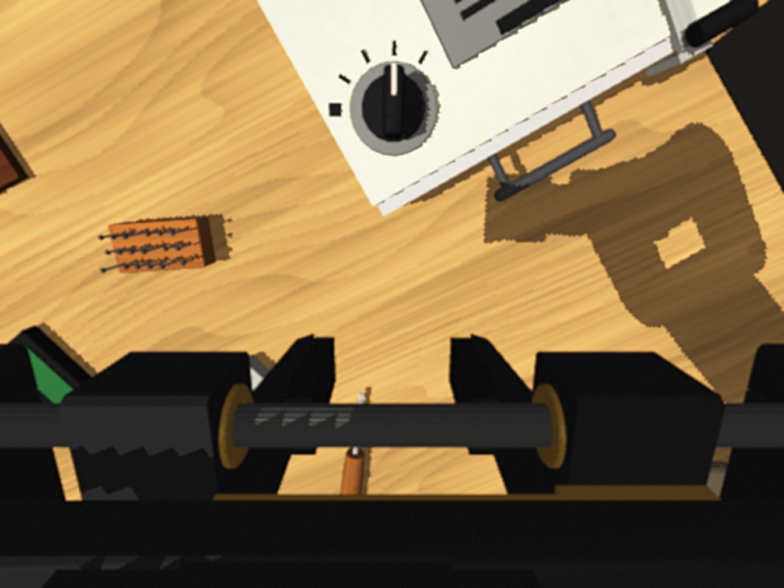

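Picture 15: the pointer is at the third tick (394,47), the drawer is shut, and the stay grip at (722,18) matches its folded projection (719,20).

```bash
python3 - <<'E'
from station import bot
print(bot.finish_job())
E
```

```text
the job is handed in; nothing more can be done
None
```

I carried out the whole job in the order asked and handed it in at about 55 s of the 210 s. It reported no verdict.

- **Done:** I turned the fan from click 1 back to off, lifted the stay and pulled the drawer to its stop. The two pill boxes, the napkin ring and the candle holder then went onto the drawer floor. After that I pushed the drawer home, folded the stay down and turned the fan up three clicks.
- **Pieces:** just before closing, a picture showed all four standing side by side, none on another.
- **Drawer and stay:** the drawer met its stop at about 26 N and the stay at about 25 N. In the last picture the drawer was shut and the stay grip was within about 3 px of its folded position.
- **Fan:** in the last picture the pointer was on the third tick.

**Checks that failed or disagreed:**
- Some network detections of the stay grip and drawer handle were off. I settled most of those by looking at the picture.
- The stay-grip detection taken right after folding the stay was also off. I didn't view that picture and relied on the later one.
- An automatic fit of the first two boxes in the drawer failed against its white background, so I judged them by picture.
- I could not see the pieces after the drawer was closed.

I saw no knocked piece and no slackened grip. The lid stayed shut, and I touched nothing else on the bench.

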